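# Stand the tipped spray can and solvent tin back up in the finishing row

## Task

Two containers have fallen over in front of the row of finishing supplies on the grey board. Stand each one upright in the row on the round spot of its own colour, the red-and-white spray can centred on the red spot and the blue solvent tin centred on the blue spot, and leave them standing there free. Do not knock over or shift the three containers that are still standing, and do not throw or drop the ones you handle.

Things in the scene. Friction and masses are not known exactly. Their poses are not given: they have to be found in the camera images.
- board: Fixed grey board, 340 mm (x) by 520 (y), origin at the centre of its underside on the bench, top face 6 mm higher. x points away from the robot, y to the left (within 12 deg). The row lies at its x = +90 mm, five places at y = -180, -90, 0, 90, 180. Behind it a fence, near face x = +155, 30 mm tall; end cheeks 20 mm tall at y = +/-255, x 75 to 155. Nearer the robot it is flat and open
- can: Tipped round spray can, white with red band and red cap, 150 mm long: body 52 mm in diameter for 112 mm from the foot, then a short cone and a cap 40 mm in diameter, 30 mm long. About 0.24 kg. Origin on its axis at mid length (75 mm from the foot), z from foot to cap. Starts lying across the front of the board, cap to the left (world +y) within 40 deg; it can roll
- tin: Tipped flat solvent tin, blue with yellow band and white cap, 150 mm long: body 40 mm (its x) by 56 mm (its y), 132 mm long from the foot, cap 28 mm in diameter, 18 mm long. About 0.28 kg. Origin on its axis at mid length (75 mm from the foot), z from foot to cap. Starts lying on the board on a broad face (40 mm high, 56 mm across), cap to the right (world -y) within 40 deg
- can_foot (a point): Centre of the spray can's flat foot
- tin_foot (a point): Centre of the solvent tin's flat foot
- red_spot: Round red spot 84 mm in diameter, flat on the board (less than 1 mm thick), in one of the two empty places of the row (board y +90 or -90 mm, either); origin at its centre
- blue_spot: Round blue spot 84 mm in diameter, flat on the board, in the other empty place of the row; origin at its centre
- amber_bottle: Standing neighbour: amber bottle with black cap, 50 mm in diameter, 155 mm tall, origin at the centre of its foot. The three neighbours stand at board y -180, 0 and +180 mm (within 5 mm), in any order
- grey_can: Standing neighbour: grey spray can with a green band and black cap, 52 mm in diameter, 174 mm tall, origin at the centre of its foot
- wax_tin: Standing neighbour: low round steel wax tin with brass lid, 71 mm in diameter, 52 mm tall, origin at the centre of its foot
Not all that is in view belongs to the job. What is meant by the wax_tin is not pink, and is the larger of those in its own colour. What is shaped like the can but turquoise is not meant.

How it is judged:
By the outcome, as a careful person would: the job done as asked, in the order asked, and still so for the second after the job is handed in, with the robot touching nothing.
It also fails if it takes over 56 s, if anything falls off the work surface, if the arm or the gripper's body presses on something with over 40 N, if the wrist force passes 120 N, or if a joint passes its speed limit or range.

## Robot

A 6-joint arm with a two-finger parallel gripper is mounted at the origin on the work surface. World frame = base frame: x ahead of the robot, y to its left, z up, the work surface at z = 0. Lengths are in m, angles in degrees, forces in N, time in s.
With the tool pointing down it reaches from about 0.3 to 0.75 m from the base axis. Payload 8.5 kg.
Tool frame: the origin (TCP) lies midway between the tips of the shut fingers; the grasp point (between the pads) lies 19 mm behind it; z points along the fingers, y is the direction in which the jaws open and shut (so a half turn about z gives the same grasp; the last joint's range is limited). The gripper opens to 85 mm and grips with 20 to 120 N. Pads are 22 mm wide; open, the fingers measure 114 mm over their backs; the gripper's body (76 mm by 85 mm) begins 54 mm behind the grasp point. The pads swing forward as they close: fully open they stand 13 mm farther back than shut.
Start: joints at [-80.747, 21.807, 74.336, -0, 83.858, -12.336], TCP at [0.202, -0.511, 0.208] pointing down, gripper open.
Joint ranges: [-178.18, 178.18], [-50.72, 133.34], [12.68, 142.11], [-81.47, 261.47], [9.98, 163.14], [-165.26, 165.26]. Speed limits (degrees/s): [136.94, 136.94, 180, 180, 180, 180].

## Interface

Orientations are given as a 3x3 rotation matrix whose columns are the frame's x, y, z axes.
In Python, from rig import env, eyes, close_job gives the robot as it stands.
- The arm moves only by the tool jog_arm, never from a script. Its argument "deltas" is one flat list of numbers, 7 for each row, row after row: the shift along the tool's x, y, z in units of 0.75 m (1.0 is 0.75 m), then the turn, a rotation vector about the tool's x, y, z in units of 180 degrees (1.0 is 180 degrees), then the gripper command: -1 is fully open, 1 is shut, values between are in proportion. In form: [dx, dy, dz, ax, ay, az, fingers, dx, dy, dz, ax, ay, az, fingers, ...]. A call has 1 to 12 rows; each row is the pose to reach, as a shift and turn from the pose commanded when the call began, along the tool's axes at that moment, turning the shorter way round; what a row does not reach only later rows make up. A row lasts 1/12 s, in which the tool goes at most 41.7 mm and 7.16 degrees, less where a joint would pass 70% of its speed; a pose out of reach is approached as far as the arm can. A call with a number of a shift or a turn outside -1 to 1 is refused whole. A call with a gripper value outside its range is refused whole. The fingers move at their own pace and stop on an object; "grip_force" is the grip in N (left out, the last holds). Time passes only in rows, so rows that repeat a pose let the fingers close. It gives the time, the measured TCP pose, the force and the opening at its end, in the units of the state.
- env.observe(): the state, without advancing time (a new reading comes with each control period).
- eyes.get_image(name): name is "scene" or "top" or "wrist"; returns the picture (420x560x3 uint8, red, green, blue); there is no depth.
- eyes.camera_params(name): a dict with "intrinsics" (3x3 intrinsics, pixels), "k1" (the pictures are not rectified: a ray, as slopes to the right and down, at radius r is drawn at 1 + k1 r^2 times it, then the intrinsics apply), "R" (3x3) and "t" (3): a world point X has camera coordinates R X + t; the wrist camera has in their place "mount" (4x4, takes a point from camera to tool coordinates, whose origin is the TCP and whose axes are the flange's). Camera axes: x right, y down, z forward; pixel columns grow to the right and rows downward; lengths in m; the calibration is good to about 2 mm. A picture is of the moment at which its call begins: read the wrist's pose just before it. camera_params takes no time and is no camera call.
- close_job(): hands the job in, once; it reports no verdict.
The state is a dict: "time_s": time; "q": joint angles; "qvel": joint speeds; "joint_efforts": joint torques, N m; "position": TCP position; "tool_rot": TCP orientation; "ft_force": force on the tool from outside, world axes, zero at the start; "wrist_torque": the same for the moment, N m; "grip_width": finger opening in m.
Only numpy, scipy, OpenCV 4.12 (cv2) and the standard library are available. Lean on these libraries where they do the work, as an engineer would, in place of code of your own. Each camera call takes 0.05 s, during which the arm holds its last target.

## Working session

There is one attempt and no reset: what is moved stays moved. The work goes in short steps, Python scripts to look and compute and a tool call to move; the robot and the scene stay as the last step left them, time stands still between calls to the robot, and variables do not carry over. Pictures are saved under pics/ and viewed, and the job is handed in when it is done.

Besides the shell and the picture viewer there is one more tool, called after ">>>" as name(argument=value, ...), one argument or row to a line, values as JSON. jog_arm: Moves the arm, as the interface text tells. Its arguments: {"type":"object","properties":{"deltas":{"type":"array"},"grip_force":{"type":"number"}},"required":["deltas"]}

```bash
ls; mkdir -p pics
python3 - <<'E'
from rig import env, eyes
import cv2
print(env.observe())
for n in("scene","top","wrist"):
    im=eyes.get_image(n); cv2.imwrite(f"pics/{n}0.png",im[:,:,::-1]); print(n,eyes.camera_params(n))
E
```

```text
pics
{'time_s': 0.0, 'q': array([-8.07469106e+01,  2.18404425e+01,  7.43863119e+01, -1.81301106e-03,
        8.38572595e+01, -1.23350758e+01]), 'qvel': array([ 0.03921702,  0.03951292, -0.02790837,  0.07337127, -0.02583575,
       -0.04767758]), 'joint_efforts': array([-1.02172093e-03, -4.48469996e+01, -2.31278032e+01, -2.30295054e-04,
        4.79103037e-03, -1.06503359e-05]), 'position': array([ 0.20230344, -0.51108196,  0.20780776]), 'tool_rot': array([[ 9.29851288e-01,  3.67935471e-01, -2.66829518e-04],
       [ 3.67935460e-01, -9.29850213e-01,  1.44217786e-03],
       [ 2.82516907e-04, -1.43918698e-03, -9.99998924e-01]]), 'ft_force': array([ 5.36609046e-01, -2.29345309e-03, -1.85483882e-05]), 'wrist_torque': array([-0.02178914,  0.0308071 , -0.00223039]), 'grip_width': 0.08591297133373198}
scene {'intrinsics': array([[388.60904175,   0.        , 276.55521492],
       [  0.        , 388.60904175, 207.38244447],
       [  0.        ,   0.        ,   1.        ]]), 'k1': 0.03781141450600809, 'R': array([[-0.70178655,  0.71227846,  0.01245128],
       [ 0.56266035,  0.56492298, -0.6
[... 373 characters left out ...]
  [-0.99453367, -0.01572611, -0.10322533],
       [ 0.10319558,  0.00269371, -0.99465744]]), 't': array([-0.03599113,  0.56757929,  1.24277655])}
wrist {'intrinsics': array([[362.55008334,   0.        , 282.01911207],
       [  0.        , 362.55008334, 208.78951473],
       [  0.        ,   0.        ,   1.        ]]), 'k1': -0.09796330957399603, 'mount': array([[ 1.62643391e-03, -9.46009927e-01, -3.24133571e-01,
         8.28557042e-02],
       [ 9.99998358e-01,  1.79772146e-03, -2.29013947e-04,
         8.97215562e-05],
       [ 7.99351343e-04, -3.24132666e-01,  9.46011298e-01,
        -1.65824569e-01],
       [ 0.00000000e+00,  0.00000000e+00,  0.00000000e+00,
         1.00000000e+00]])}
```

View pics/top0.png

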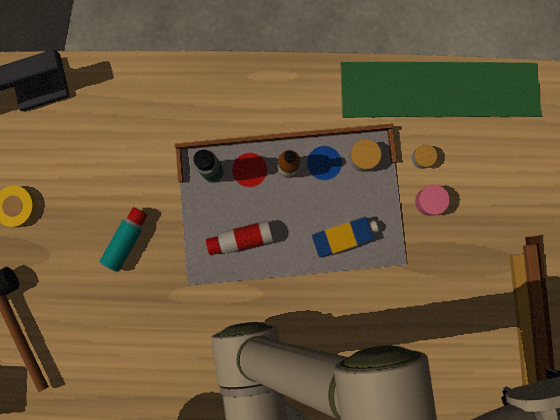

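View pics/scene0.png

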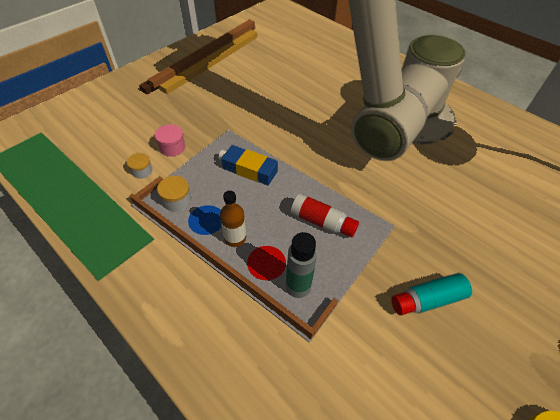

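View pics/wrist0.png

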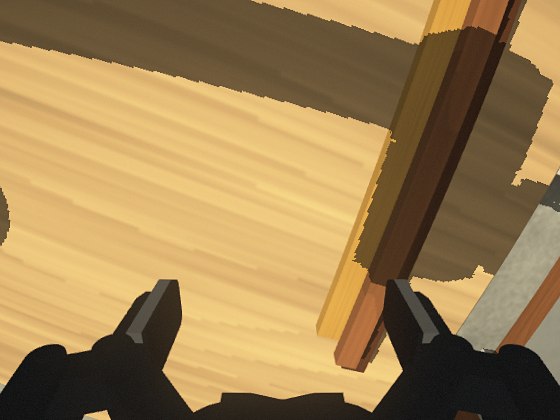

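```bash
cat > h.py <<'E'
import numpy as np, cv2
def ray(P,px,R=None,t=None):
    """pixel->(origin,dir) world"""
    K=P['intrinsics'];k=P['k1']
    R=P['R'] if R is None else R; t=P['t'] if t is None else t
    px=np.atleast_2d(px).astype(float)
    d=np.stack([(px[:,0]-K[0,2])/K[0,0],(px[:,1]-K[1,2])/K[1,1]],1)
    u=d.copy()
    for _ in range(20): u=d/(1+k*(u**2).sum(1,keepdims=True))
    D=np.c_[u,np.ones(len(u))]@R
    return -R.T@t,D
def onz(P,px,z,**kw):
    o,D=ray(P,px,**kw); s=(z-o[2])/D[:,2]; return o+s[:,None]*D
def proj(P,X,R=None,t=None):
    R=P['R'] if R is None else R; t=P['t'] if t is None else t
    c=np.atleast_2d(X)@R.T+t; u=c[:,:2]/c[:,2:]; u=u*(1+P['k1']*(u**2).sum(1,keepdims=True))
    K=P['intrinsics']; return u*[K[0,0],K[1,1]]+[K[0,2],K[1,2]]
E
python3 - <<'E'
import cv2,numpy as np
from h import *
from rig import eyes
P=eyes.camera_params("top")
im=cv2.imread("pics/top0.png");hsv=cv2.cvtColor(im,cv2.COLOR_BGR2HSV)
H,S,V=cv2.split(hsv)
red=((H<8)|(H>172))&(S>150)&(V>60)
blue=(H>100)&(H<125)&(S>120)&(V>40)
yel=(H>18)&(H<32)&(S>180)&(V>120)
def blobs(m,name,z):
    n,l,s,c=cv2.connectedComponentsWithStats(m.astype(np.uint8))
    for i in range(1,n):
        if s[i,4]>60: print(name,s[i],c[i].round(1),onz(P,c[i],z)[0].round(4))
blobs(red,'red',.006);blobs(blue,'blue',.006);blobs(yel,'yel',.04)
# board corners
for p in [(187,285),(407,264),(177,145),(395,127)]: print(p,onz(P,p,.006)[0].round(4))
big=cv2.resize(im[110:300,170:420],None,fx=3.2,fy=3.2,interpolation=cv2.INTER_CUBIC);cv2.imwrite("pics/topc.png",big)
s=cv2.imread("pics/scene0.png");cv2.imwrite("pics/scc.png",cv2.resize(s[120:345,120:400],None,fx=2.6,fy=2.6,interpolation=cv2.INTER_CUBIC))
E
```

```text
red [237 153  23   6  87] [247.8 155.5] [0.6838 0.0549 0.006 ]
red [236 174  29  13 196] [251.1 181. ] [0.6221 0.0456 0.006 ]
red [127 208  18  17 173] [135.5 215.3] [0.5354 0.3208 0.006 ]
red [234 223  29  27 549] [247.7 236.2] [0.4905 0.0508 0.006 ]
red [206 237  15  18 202] [212.7 245.4] [0.4672 0.1333 0.006 ]
blue [307 146  35  34 885] [324.  162.6] [ 0.6696 -0.1281  0.006 ]
blue [350 217  24  28 395] [361.7 230.4] [ 0.5084 -0.2189  0.006 ]
blue [313 231  19  26 304] [321.6 244. ] [ 0.4749 -0.1239  0.006 ]
yel [  0 185  32  42 778] [ 15.3 205.6] [0.5507 0.6052 0.04  ]
yel [325 223  32  30 615] [340.6 237.4] [ 0.4896 -0.1651  0.04  ]
(187, 285) [0.3731 0.1915 0.006 ]
(407, 264) [ 0.4302 -0.3268  0.006 ]
(177, 145) [0.7074 0.2269 0.006 ]
(395, 127) [ 0.7604 -0.3003  0.006 ]
```

View pics/topc.png

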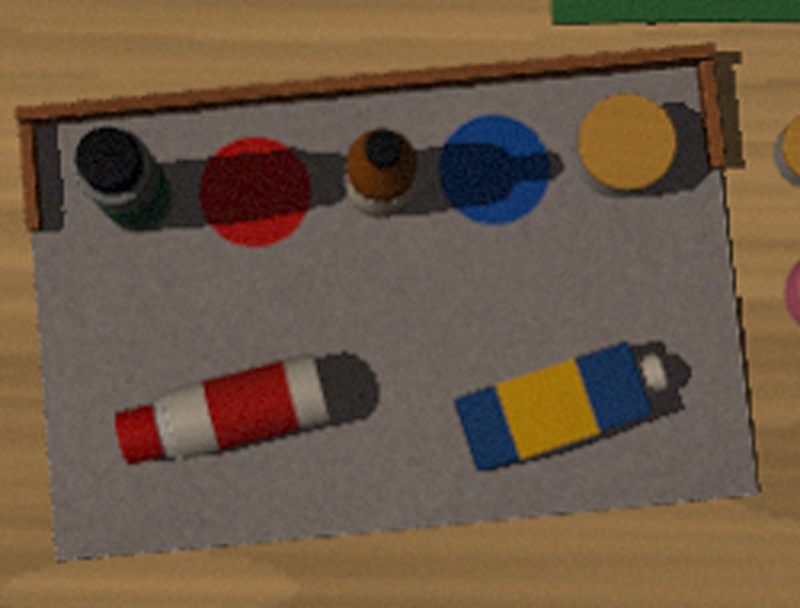

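View pics/scc.png

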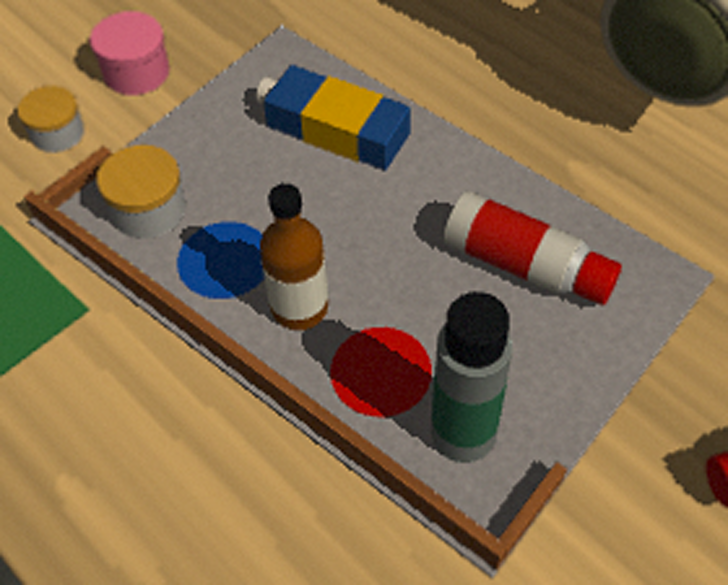

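Run:
```python
from h import *
from rig import eyes
P=eyes.camera_params("top");S=eyes.camera_params("scene")
c=lambda *p:np.array(p)/3.2+[170-.5+.5/3.2,110-.5+.5/3.2]
sc=lambda *p:np.array(p)/2.6+[120-.3,120-.3]
r=onz(P,c(255.5,192),.006)[0];b=onz(P,c(495,170),.006)[0];d=r-b
print('spots',r,b,np.hypot(*d[:2]),np.degrees(np.arctan2(-d[0],d[1])))
print('scene spots',onz(S,sc(381,371.5),.006)[0],onz(S,sc(223,259),.006)[0])
a=onz(P,c(122,438),.032)[0];f=onz(P,c(321,387),.032)[0];print('can cap,foot',a,f,np.linalg.norm(a-f))
T=[onz(P,c(*q),.046)[0] for q in [(457,402),(480,470),(625,342),(652,412)]]
f=(T[0]+T[1])/2;s=(T[2]+T[3])/2;print('tin foot, shoulder',f,s,np.linalg.norm(f-s),np.linalg.norm(T[0]-T[1]))
sT=[onz(S,sc(*q),.046)[0] for q in [(411,124),(387,138),(290,66),(266,97)]]
print(onz(S,sc(*(411,122)),.046),onz(S,sc(386,144),.046),onz(S,sc(291,66),.046),onz(S,sc(265,96),.046))
```

```text
spots [0.64955009 0.0500903  0.006     ] [ 0.66908595 -0.12890032  0.006     ] 0.1800535816208774 6.2288682508209074
scene spots [0.64841459 0.04963296 0.006     ] [ 0.66826597 -0.13118242  0.006     ]
can cap,foot [0.46383547 0.14124797 0.032     ] [ 0.50317    -0.00211222  0.032     ] 0.1486585021856043
tin foot, shoulder [ 0.46908783 -0.10838131  0.046     ] [ 0.51309431 -0.230215    0.046     ] 0.12953771138271883 0.05115177891387175
[[ 0.45735666 -0.10397779  0.046     ]] [[ 0.49353795 -0.10085618  0.046     ]] [[ 0.48772408 -0.23949292  0.046     ]] [[ 0.53259957 -0.22619438  0.046     ]]
```

```bash
cat >> h.py <<'E'
from scipy.spatial.transform import Rotation as Rn
def rel(p0,R0,p,R):
    return np.r_[R0.T@(np.asarray(p)-p0)/.75, Rn.from_matrix(R0.T@R).as_rotvec()/np.pi]
def grasp_R(a,tilt=0):
    """tool frame: x along a (foot->cap, horizontal), z down, tilted toward foot"""
    a=np.r_[np.asarray(a,float)[:2],0];a/=np.linalg.norm(a);Z=np.array([0,0,1.]);t=np.radians(tilt)
    z=-np.cos(t)*Z-np.sin(t)*a; x=np.cos(t)*a-np.sin(t)*Z
    return np.c_[x,np.cross(z,x),z]
def st():
    from rig import env
    s=env.observe()
    import json
    with open('log.jsonl','a') as f: f.write(json.dumps([list(map(float,s['q'])),list(map(float,s['position'])),np.asarray(s['tool_rot']).tolist()])+'\n')
    return s
E
python3 - <<'E'
from h import *
s=st(); R=grasp_R([-.265,.964]); print(s['time_s'])
print(rel(s['position'],s['tool_rot'],[.45,.05,.28],R).round(3))
print(rel(s['position'],s['tool_rot'],[.45,-.15,.26],R).round(3))
E
```

```text
0.15
[ 0.582 -0.574 -0.095 -0.    -0.    -0.465]
[ 0.484 -0.326 -0.069 -0.    -0.    -0.465]
```

>>> jog_arm(
  deltas=[0.582,-0.574,-0.095,0,0,-0.465,-1,0.582,-0.574,-0.095,0,0,-0.465,-1,0.582,-0.574,-0.095,0,0,-0.465,-1,0.582,-0.574,-0.095,0,0,-0.465,-1,0.582,-0.574,-0.095,0,0,-0.465,-1,0.582,-0.574,-0.095,0,0,-0.465,-1,0.582,-0.574,-0.095,0,0,-0.465,-1,0.582,-0.574,-0.095,0,0,-0.465,-1,0.582,-0.574,-0.095,0,0,-0.465,-1,0.582,-0.574,-0.095,0,0,-0.465,-1,0.582,-0.574,-0.095,0,0,-0.465,-1,0.582,-0.574,-0.095,0,0,-0.465,-1],
)

```text
time_s: 1.15
position: [0.403, -0.0549, 0.2665]
tool_rot: [[-0.27, 0.963, 0.0], [0.963, 0.27, -0.0], [-0.0, 0.0, -1.0]]
ft_force: [0.5, -1.8, 0.3]
grip_width: 0.0854
```

Run:
```python
from h import *
s=st(); R=grasp_R([-.265,.964]); print(s)
# tilt for test: 20deg + some
print(rel(s['position'],s['tool_rot'],[.44,.06,.24],grasp_R([-.265,.964],20)).round(3))
```

```text
{'time_s': 1.15, 'q': array([-2.45456569e+01,  4.64305711e+00,  8.79159979e+01, -6.80132857e-04,
        8.74250031e+01, -4.01859726e+01]), 'qvel': array([ 73.61324469,  11.05162331, -21.94751951,   0.19923079,
        10.49786147,  17.78395349]), 'joint_efforts': array([-7.37120703e+00, -3.21604443e+01, -2.16369063e+01,  3.44394974e-02,
       -2.70581001e-02, -8.54424052e-01]), 'position': array([ 0.40302628, -0.05488798,  0.26647724]), 'tool_rot': array([[-2.69597964e-01,  9.62972936e-01,  2.48167012e-04],
       [ 9.62972950e-01,  2.69598001e-01, -1.26371827e-04],
       [-1.88597979e-04,  2.04908532e-04, -9.99999961e-01]]), 'ft_force': array([ 0.46714919, -1.78226927,  0.30132889]), 'wrist_torque': array([-0.05762082, -0.00036748, -0.04111988]), 'grip_width': 0.08535692226963419}
[ 0.134  0.089  0.035  0.    -0.111  0.001]
```

>>> jog_arm(
  deltas=[0.134,0.089,0.035,0,-0.111,0.001,-1,0.134,0.089,0.035,0,-0.111,0.001,-1,0.134,0.089,0.035,0,-0.111,0.001,-1,0.134,0.089,0.035,0,-0.111,0.001,-1,0.134,0.089,0.035,0,-0.111,0.001,-1],
)

```text
time_s: 1.57
position: [0.4403, 0.0628, 0.2381]
tool_rot: [[-0.253, 0.963, 0.091], [0.905, 0.269, -0.33], [-0.343, -0.002, -0.939]]
ft_force: [-1.0, 0.0, -1.2]
grip_width: 0.0853
```

Run:
```python
from h import *
from rig import eyes
s=st(); print(s['q'],s['position'],s['tool_rot'],s['qvel'])
cv2.imwrite("pics/w1.png",eyes.get_image("wrist")[:,:,::-1])
```

```text
[  5.16645154  10.39432148  88.64435259 -20.16826171  78.03454012
  -6.72139626] [0.44025783 0.06282488 0.23813008] [[-0.25294916  0.96322714  0.09061013]
 [ 0.9047643   0.26868359 -0.33047041]
 [-0.34266352 -0.0016114  -0.93945682]] [-7.85934683 -2.04608883 -0.48834373  3.30021675  1.33544835 -9.1904844 ]
```

View pics/w1.png

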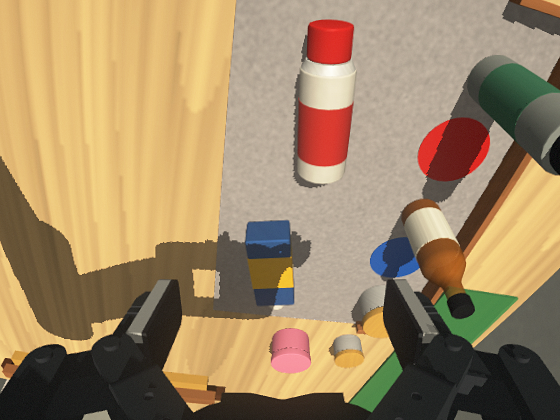

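```bash
cat >> h.py <<'E'
def Rs(q):
    q=np.asarray(q); e=lambda ax,a:Rn.from_euler(ax,a,degrees=True).as_matrix()
    A=e('z',q[0]);B=A@e('y',q[1]);C=B@e('y',q[2]);D=C@e('z',q[3]);E=D@e('y',q[4]);F=E@e('z',q[5])@e('z',90)
    return A,B,C,D,E,F
E
python3 - <<'E'
from h import *
import json
L=[json.loads(l) for l in open('log.jsonl')]
M=[];y=[]
for q,p,R in L:
    A,B,C,D,E,F=Rs(q); print('rot err',np.degrees(Rn.from_matrix(F.T@np.array(R)).magnitude()).round(3))
    M.append(np.c_[A[:,0],A[:,1],A[:,2],B[:,2],C[:,0],C[:,2],F[:,2]]);y.append(p)
M=np.vstack(M);y=np.hstack(y)
x,r,k,sv=np.linalg.lstsq(M,y,rcond=1e-4);print(x.round(4),k,sv.round(3),(M@x-y).round(4))
E
```

```text
rot err 0.0
rot err 0.0
rot err 0.0
[-0.      0.1175  0.1301  0.5371  0.103   0.3508  0.2804] 7 [3.435 2.465 1.739 0.262 0.16  0.056 0.053] [ 0.  0.  0. -0.  0.  0. -0.  0.  0.]
```

```bash
cat >> h.py <<'E'
LK=np.array([0,0.1175,0.1301,0.5371,0.103,0.3508,0.2804])
QL=np.array([[-178.18,178.18],[-50.72,133.34],[12.68,142.11],[-81.47,261.47],[9.98,163.14],[-165.26,165.26]])
def fk(q):
    A,B,C,D,E,F=Rs(q); return A[:,:3]@LK[:3]+B[:,2]*LK[3]+C[:,0]*LK[4]+C[:,2]*LK[5]+F[:,2]*LK[6],F
from scipy.optimize import least_squares
def ik(p,R,q0):
    def f(q):
        pp,F=fk(q); return np.r_[(pp-p)*10,Rn.from_matrix(F.T@R).as_rotvec()]
    q0=np.clip(q0,QL[:,0]+.5,QL[:,1]-.5)
    s=least_squares(f,q0,bounds=(QL[:,0],QL[:,1]),x_scale=30.)
    return s.x,np.abs(s.fun).max()
def fin_R(az,t):
    """upright: tool points at azimuth az, t deg below horizontal, x up"""
    az,t=np.radians([az,t]);u=np.array([np.cos(az),np.sin(az),0]);Z=np.array([0,0,1.])
    z=np.cos(t)*u-np.sin(t)*Z; x=np.cos(t)*Z+np.sin(t)*u
    return np.c_[x,np.cross(z,x),z]
RED=np.array([.6492,.0500]);BLUE=np.array([.6688,-.130])
E
python3 - <<'E'
from h import *
for nm,S in (('red',RED),('blue',BLUE)):
  for t in (0,10,20,30):
    for az in (-20,-6,6,20):
      R=fin_R(az,t); g=np.r_[S,.006+.09]; p=g+R[:,2]*.019
      best=min((ik(p,R,q0) for q0 in ([0,30,120,180,40,-90],[-20,20,130,170,60,-90],[0,60,100,180,40,-90])),key=lambda x:x[1])
      print(nm,t,az,best[0].round(0),best[1].round(4))
E
```

```text
red 0 -20 [  3.  52. 114. 204.  77. -96.] 0.0
red 0 -6 [ -6.  52. 119. 180.  81. -90.] 0.0
red 0 6 [-14.  52. 120. 160.  83. -87.] 0.0
red 0 20 [-22.  52. 117. 137.  82. -83.] 0.0
red 10 -20 [  3.  46. 113. 206.  61. -99.] 0.0
red 10 -6 [ -6.  45. 118. 180.  64. -90.] 0.0
red 10 6 [-14.  45. 119. 158.  66. -84.] 0.0
red 10 20 [-22.  45. 117. 134.  67. -77.] 0.0
red 20 -20 [   2.   40.  111.  211.   44. -105.] 0.0
red 20 -6 [ -6.  39. 116. 180.  45. -90.] 0.0
red 20 6 [-13.  39. 117. 155.  47. -79.] 0.0
red 20 20 [-21.  39. 114. 128.  52. -68.] 0.0
red 30 -20 [   1.   35.  108.  223.   28. -118.] 0.0
red 30 -6 [ -6.  34. 112. 180.  26. -90.] 0.0
red 30 6 [-13.  34. 112. 146.  29. -69.] 0.0
red 30 20 [-19.  34. 110. 116.  37. -53.] 0.0
blue 0 -20 [-22.  52. 114. 178.  76. -90.] 0.0
blue 0 -6 [-30.  52. 115. 155.  78. -84.] 0.0
blue 0 6 [-37.  52. 112. 136.  78. -79.] 0.0
blue 0 20 [-42.  52. 106. 117.  80. -70.] 0.0
blue 10 -20 [-22.  46. 114. 178.  59. -89.] 0.0
blue 10 -6 [-30.  46. 114. 153.  62. -81.] 0.0
blue 10 6 [-36.  46. 111. 132.  64. -73.] 0.0
blue 10 20 [-41.  47. 105. 111.  68. -63.] 0.0
blue 20 -20 [-21.  40. 111. 178.  41. -89.] 0.0
blue 20 -6 [-29.  40. 112. 148.  45. -74.] 0.0
blue 20 6 [-35.  40. 109. 125.  49. -64.] 0.0
blue 20 20 [-40.  42. 103. 103.  57. -54.] 0.0
blue 30 -20 [-21.  35. 107. 177.  22. -88.] 0.0
blue 30 -6 [-28.  35. 107. 135.  28. -61.] 0.0
blue 30 6 [-34.  36. 105. 111.  36. -47.] 0.0
blue 30 20 [-38.  38. 100.  90.  47. -39.] 0.0
```

```bash
cat >> h.py <<'E'
def wristcam(P,s):
    M=P['mount'];T=np.eye(4);T[:3,:3]=s['tool_rot'];T[:3,3]=s['position'];W=T@M
    return dict(P,R=W[:3,:3].T,t=-W[:3,:3].T@W[:3,3])
def circ(c,n,r,k=24):
    n=np.asarray(n,float)/np.linalg.norm(n);u=np.cross(n,[0,0,1.] if abs(n[2])<.9 else [1.,0,0]);u/=np.linalg.norm(u);v=np.cross(n,u)
    th=np.linspace(0,2*np.pi,k);return c+r*(np.outer(np.cos(th),u)+np.outer(np.sin(th),v))
def draw(im,P,polys,sc,col=(0,255,0)):
    for X in polys: cv2.polylines(im,[np.round((proj(P,X)+.5)*sc*8-4).astype(int)],False,col,1,cv2.LINE_AA,3)
def canpoly(f,a): return [circ(f,a,.026),circ(f+a*.112,a,.026),circ(f+a*.12,a,.02),circ(f+a*.15,a,.02)]
def tinpoly(f,a,x,y): 
    o=[]
    for h in (0,.132): o.append(np.array([f+a*h+sx*.02*x+sy*.028*y for sx,sy in((1,1),(1,-1),(-1,-1),(-1,1),(1,1))]))
    return o+[circ(f+a*.132,a,.014),circ(f+a*.15,a,.014)]
E
cat > ov.py <<'E'
from h import *
from rig import eyes
import json
def over(src,P,out,canf,cana,tinf,tina,sc=2,crop=None):
    im=cv2.imread(src);im=cv2.resize(im,None,fx=sc,fy=sc,interpolation=cv2.INTER_CUBIC)
    if canf is not None: draw(im,P,canpoly(canf,cana),sc)
    if tinf is not None: draw(im,P,tinpoly(tinf,tina,np.array([0,0,1.]),np.cross(tina,[0,0,1.])),sc)
    for S in(RED,BLUE): draw(im,P,[circ(np.r_[S,.006],[0,0,1.],.042)],sc,(0,255,255))
    if crop: im=im[crop[1]:crop[3],crop[0]:crop[2]]
    cv2.imwrite(out,im)
E
python3 - <<'E'
from ov import *
u=lambda v:np.r_[np.array(v)/np.hypot(*v),0]
cf=np.array([.503,-.002,.032]);ca=u([-.265,.964])
tf=np.array([.4695,-.108,.026]);ta=u([.340,-.94])
q,p,R=[json.loads(l) for l in open('log.jsonl')][-1]
P=eyes.camera_params("top")
over('pics/top0.png',P,'pics/o1.png',cf,ca,tf,ta,3.2,(544,352,1344,960))
W=wristcam(eyes.camera_params("wrist"),dict(position=p,tool_rot=np.array(R)))
over('pics/w1.png',W,'pics/o2.png',cf,ca,tf,ta,2,(340,0,1120,620))
E
```

```text
(no output)
```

View pics/o1.png

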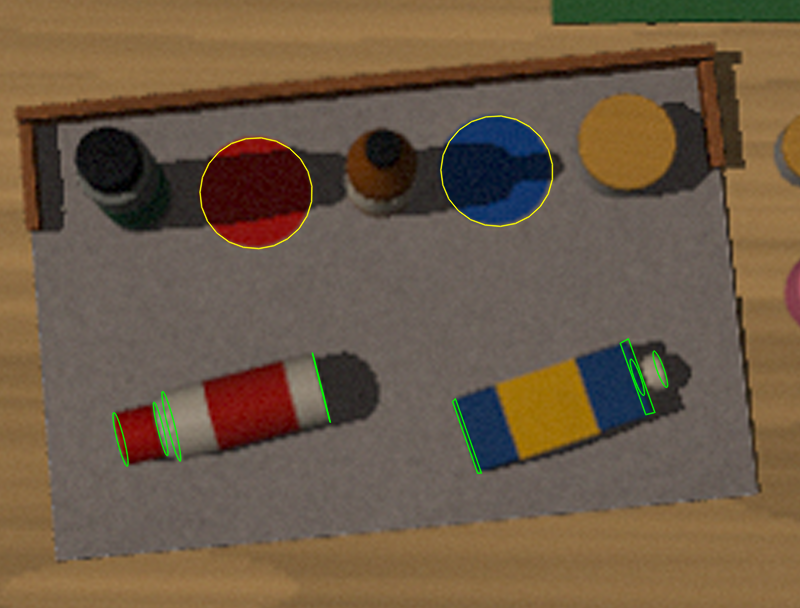

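View pics/o2.png

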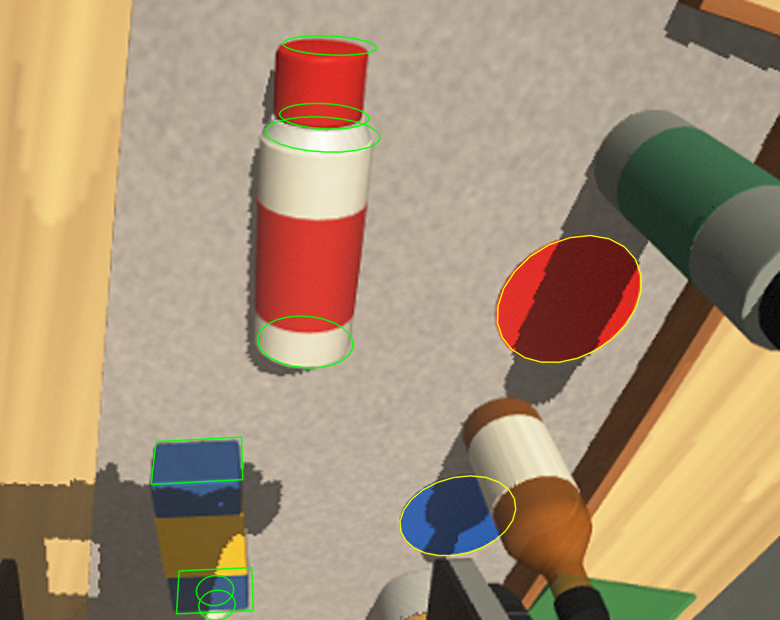

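```bash
cat > pick.py <<'E'
from h import *
import sys
s=st()
def show(name,p,R): print(name,rel(s['position'],s['tool_rot'],p,R).round(4).tolist(), ik(p,R,s['q'])[0].round(0), ik(p,R,s['q'])[1].round(4))
E
python3 - <<'E'
from pick import *
u=lambda v:np.r_[np.array(v)/np.hypot(*v),0]
print(s['time_s'],fk(s['q'])[0]-s['position'])
a=u([-.27,.963]);g=np.array([.503,-.002,.029])+.09*a
R=grasp_R(a,20)
for d in(.10,.04,0): show(d,g+R[:,2]*(.019-d),R)
E
```

```text
1.6167 [-5.55111512e-17 -7.63278329e-17  2.22044605e-16]
0.1 [0.1117, 0.0581, 0.1489, -0.0009, -0.0002, -0.0007] [ 11.  23.  94. -23.  62.   6.] 0.0
0.04 [0.1117, 0.0583, 0.2289, -0.0009, -0.0002, -0.0007] [  8.  28.  99. -25.  53.   8.] 0.0
0 [0.1116, 0.0585, 0.2823, -0.0009, -0.0002, -0.0007] [  7.  32. 101. -27.  48.   9.] 0.0
```

>>> jog_arm(
  deltas=[0.112,0.058,0.149,-0.001,0,-0.001,-1,0.112,0.058,0.149,-0.001,0,-0.001,-1,0.112,0.058,0.149,-0.001,0,-0.001,-1,0.112,0.058,0.149,-0.001,0,-0.001,-1,0.112,0.058,0.149,-0.001,0,-0.001,-1,0.112,0.058,0.19,-0.001,0,-0.001,-1,0.112,0.058,0.229,-0.001,0,-0.001,-1,0.112,0.0585,0.245,-0.001,0,-0.001,-1,0.112,0.0585,0.26,-0.001,0,-0.001,-1,0.112,0.0585,0.272,-0.001,0,-0.001,-1,0.112,0.0585,0.282,-0.001,0,-0.001,-1,0.112,0.0585,0.282,-0.001,0,-0.001,-1],
  grip_force=60,
)

```text
time_s: 2.62
position: [0.4816, 0.0744, 0.0124]
tool_rot: [[-0.247, 0.965, 0.092], [0.907, 0.263, -0.329], [-0.342, 0.002, -0.94]]
ft_force: [-0.3, -0.3, -0.1]
grip_width: 0.0852
```

Run:
```python
from pick import *
from rig import eyes
print(s['time_s'],s['position'],s['ft_force'])
u=lambda v:np.r_[np.array(v)/np.hypot(*v),0]
a=u([-.27,.963]);g=np.array([.503,-.002,.029])+.09*a
R=grasp_R(a,20);show(0,g+R[:,2]*(.019),R)
cv2.imwrite("pics/w2.png",eyes.get_image("wrist")[:,:,::-1])
```

```text
2.6167 [0.48157886 0.07436465 0.01241708] [-0.253982   -0.27978562 -0.14925598]
0 [0.0058, -0.0, -0.0003, -0.0001, -0.0001, -0.0024] [  7.  32. 101. -27.  48.   9.] 0.0
```

View pics/w2.png

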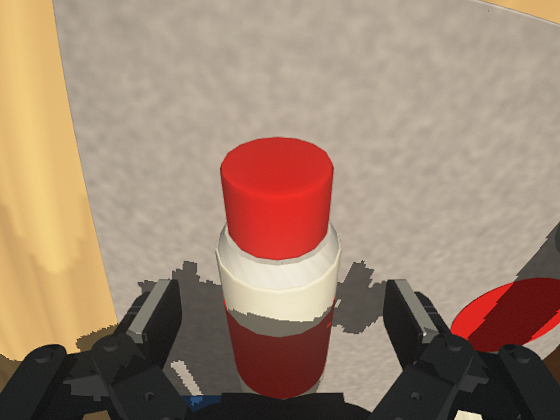

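>>> jog_arm(
  deltas=[0,0,0,0,0,0,1,0,0,0,0,0,0,1,0,0,0,0,0,0,1,0,0,0,0,0,0,1,0,0,0,0,0,0,1,0,0,0,0,0,0,1],
  grip_force=60,
)

```text
time_s: 3.17
position: [0.4815, 0.0758, 0.0137]
tool_rot: [[-0.248, 0.964, 0.094], [0.906, 0.265, -0.329], [-0.342, 0.004, -0.94]]
ft_force: [-3.7, 2.5, 13.1]
grip_width: 0.0474
```

Run:
```python
from pick import *
from rig import eyes
print(s['time_s'],s['position'],s['ft_force'],s['grip_width'],s['q'])
cv2.imwrite("pics/w3.png",eyes.get_image("wrist")[:,:,::-1])
cv2.imwrite("pics/s3.png",eyes.get_image("scene")[:,:,::-1])
```

```text
3.1667 [0.48151883 0.075826   0.0137136 ] [-3.68609626  2.49878974 13.05711122] 0.04742339013252213 [  6.25702696  31.35734508 100.73148726 -27.12120127  47.74058579
   9.32569576]
```

View pics/w3.png

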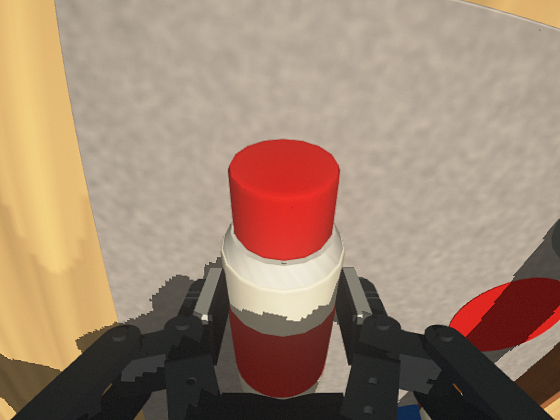

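View pics/s3.png

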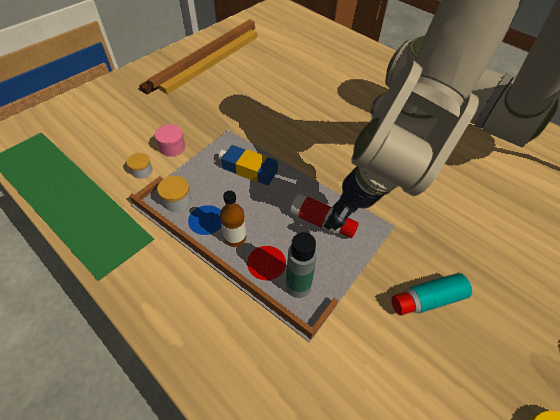

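>>> jog_arm(
  deltas=[-0.002,0,-0.007,0,0,0,1,-0.005,0,-0.014,0,0,0,1,-0.01,0,-0.028,0,0,0,1,-0.015,0,-0.042,0,0,0,1,-0.015,0,-0.042,0,0,0,1,-0.015,0,-0.042,0,0,0,1],
  grip_force=60,
)

```text
time_s: 3.77
position: [0.4815, 0.0757, 0.0462]
tool_rot: [[-0.248, 0.964, 0.094], [0.907, 0.265, -0.329], [-0.342, 0.003, -0.94]]
ft_force: [-0.6, 0.1, -3.5]
grip_width: 0.0472
```

Run:
```python
from pick import *
from rig import eyes
print(s['time_s'],s['position'],s['ft_force'],s['grip_width'],s['q'])
cv2.imwrite("pics/w4.png",eyes.get_image("wrist")[:,:,::-1])
im=eyes.get_image("scene")[:,:,::-1];cv2.imwrite("pics/s4.png",cv2.resize(im[150:290,230:430],None,fx=3.5,fy=3.5,interpolation=cv2.INTER_CUBIC))
```

```text
3.7667 [0.48146655 0.07571644 0.04619601] [-0.60105753  0.07254242 -3.54295707] 0.04715448201017283 [  6.22642941  28.14750629  99.00614169 -25.24310518  52.17096577
   6.44173966]
```

View pics/w4.png

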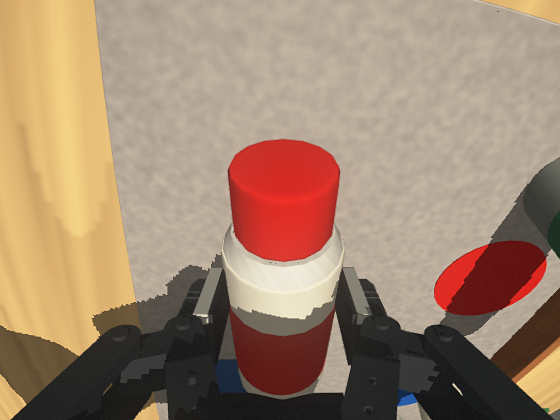

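View pics/s4.png

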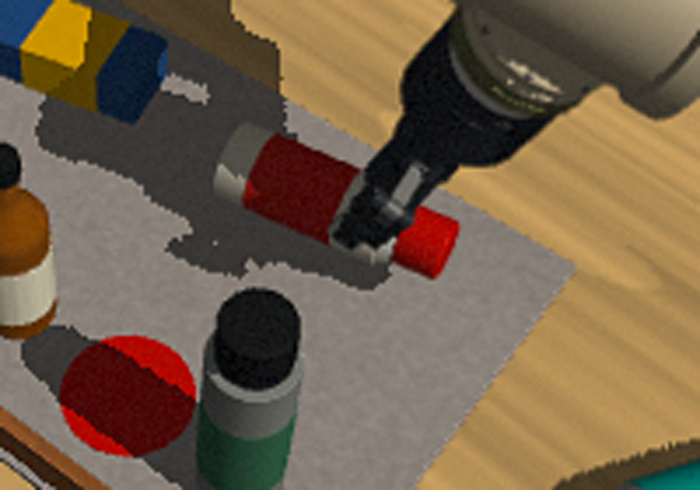

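```bash
cat > objs.py <<'E'
from h import *
# can in tool frame, from pick
Rp=np.array([[-0.248,0.964,0.094],[0.906,0.265,-0.329],[-0.342,0.004,-0.94]])
_a=np.array([-.27,.963,0]);_a/=np.linalg.norm(_a)
CAN_F=Rp.T@(np.array([.503,-.002,.032])-[.4815,.0758,.0137]);CAN_A=Rp.T@_a
E
python3 - <<'E'
from objs import *
from rig import eyes
print(CAN_F,CAN_A)
CAN_F[1]=0;CAN_A[1]=0;CAN_A/=np.linalg.norm(CAN_A)
P=eyes.camera_params("wrist");M=P['mount']
W=dict(P,R=M[:3,:3].T,t=-M[:3,:3].T@M[:3,3])
im=cv2.imread('pics/w4.png');im=cv2.resize(im,None,fx=2,fy=2)
draw(im,W,canpoly(CAN_F,CAN_A),2)
cv2.imwrite('pics/o3.png',im[200:800,200:900])
E
```

```text
[-0.0820774  0.0001822  0.0104152] [ 0.93931167 -0.00508432 -0.34216098]
```

View pics/o3.png

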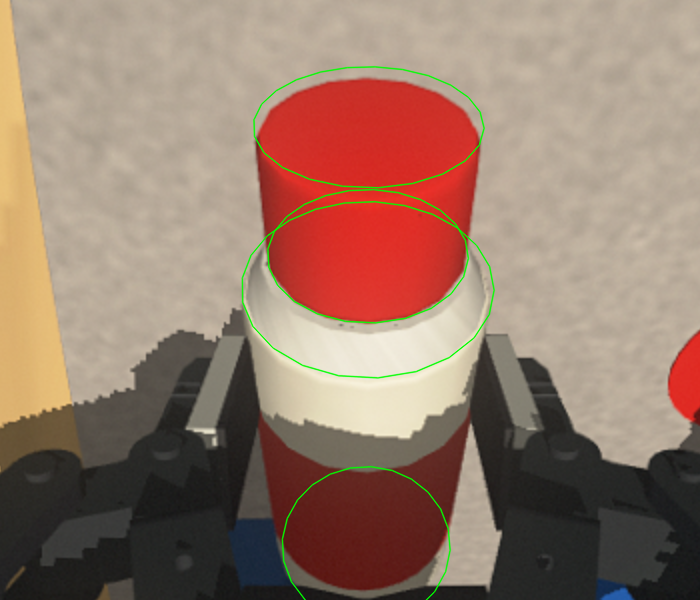

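```bash
cat > plan.py <<'E'
from objs import *
BX=np.array([np.cos(np.radians(6.2)),np.sin(np.radians(6.2)),0])
def qpath(q0,q1,n):
    return [q0+(q1-q0)*k/n for k in range(1,n+1)]
def rows(p0,R0,qs,f):
    o=[]
    for q in qs:
        p,R=fk(q); o+=[*rel(p0,R0,p,R).round(3).tolist(),f]
    return o
E
python3 - <<'E'
from plan import *
from rig import env
s=st();q=s['q'];p0,R0=fk(q)
CF=CAN_F.copy();CF[1]=0
R=fin_R(6.2,20)
tgt=lambda off,z:np.r_[RED,z]+BX*off-R@CF
qb,e=ik(tgt(-.12,.10),R,[-13,30,125,150,50,-80]);print(qb.round(1),e)
qa,e=ik(p0+[0,0,.15],R0,q);print(qa.round(1),e)
for k in range(0,13):
    qq=qa+(qb-qa)*k/12; p,RR=fk(qq); print(k,qq.round(0),p.round(3),'z',RR[:,2].round(2),'foot',(p+RR@CF).round(3),'cap',(p+RR@(CF+.15*CAN_A)).round(3))
A,B,C,D,E,F=Rs(qb)
E
```

```text
[-22.1  20.2 131.5 141.8  46.1 -71.8] 2.9559554228070066e-10
[  6.2  16.8  87.2 -20.6  73.6  -3.6] 2.129758869262588e-10
0 [  6.  17.  87. -21.  74.  -4.] [0.481 0.076 0.195] z [ 0.09 -0.33 -0.94] foot [ 0.502 -0.002  0.214] cap [0.462 0.142 0.214]
1 [ 4. 17. 91. -7. 71. -9.] [0.457 0.116 0.158] z [ 0.02 -0.11 -0.99] foot [0.479 0.036 0.158] cap [0.44  0.177 0.192]
2 [  1.  17.  95.   6.  69. -15.] [0.439 0.159 0.137] z [-0.02  0.11 -0.99] foot [0.459 0.081 0.118] cap [0.425 0.211 0.184]
3 [ -1.  18.  98.  20.  67. -21.] [0.43  0.199 0.13 ] z [-0.02  0.31 -0.95] foot [0.446 0.126 0.094] cap [0.419 0.241 0.187]
4 [ -3.  18. 102.  34.  64. -26.] [0.432 0.233 0.134] z [ 0.03  0.5  -0.87] foot [0.443 0.168 0.084] cap [0.422 0.264 0.198]
5 [ -6.  18. 106.  47.  62. -32.] [0.443 0.257 0.146] z [ 0.12  0.64 -0.76] foot [0.45  0.201 0.086] cap [0.434 0.276 0.214]
6 [ -8.  19. 109.  61.  60. -38.] [0.464 0.267 0.162] z [ 0.24  0.73 -0.64] foot [0.466 0.22  0.094] cap [0.454 0.276 0.233]
7 [-10.  19. 113.  74.  58. -43.] [0.489 0.262 0.179] z [ 0.39  0.75 -0.53] foot [0.488 0.224 0.105] cap [0.477 0.264 0.25 ]
8 [-13.  19. 117.  88.  55. -49.] [0.516 0.24  0.193] z [ 0.54  0.72 -0.43] foot [0.512 0.212 0.116] cap [0.5   0.237 0.263]
9 [-15.  19. 120. 101.  53. -55.] [0.539 0.204 0.202] z [ 0.69  0.62 -0.36] foot [0.532 0.183 0.122] cap [0.521 0.199 0.271]
10 [-17.  20. 124. 115.  51. -60.] [0.555 0.156 0.203] z [ 0.82  0.48 -0.32] foot [0.545 0.141 0.122] cap [0.535 0.151 0.271]
11 [-20.  20. 128. 128.  48. -66.] [0.559 0.099 0.195] z [ 0.9   0.3  -0.31] foot [0.545 0.091 0.114] cap [0.538 0.096 0.264]
12 [-22.  20. 131. 142.  46. -72.] [0.548 0.039 0.181] z [ 0.93  0.1  -0.34] foot [0.53  0.037 0.1  ] cap [0.53  0.038 0.25 ]
```

Run:
```python
from plan import *
from rig import env
s=env.observe();q=s['q'];p0,R0=fk(q)
CF=CAN_F.copy();CF[1]=0
R=fin_R(6.2,20)
qb,e=ik(np.r_[RED,.10]+BX*-.12-R@CF,R,[-13,30,125,150,50,-80])
qa,e=ik(p0+[0,0,.15],R0,q)
lift=[ik(p0+[0,0,z],R0,q)[0] for z in(.015,.045,.075,.105,.135,.15)]
tr=qpath(qa,qb,30)
full=lift+tr
np.save('q_full.npy',np.array(full))
pp,RR=p0,R0
for i in range(0,36,12):
    print(rows(pp,RR,full[i:i+12],1)); pp,RR=fk(full[i+11])
m=max(np.degrees(Rn.from_matrix(fk(a)[1].T@fk(b)[1]).magnitude()) for a,b in zip(full,full[1:]));print(m)
```

```text
[-0.007, 0.0, -0.019, 0.0, -0.0, 0.0, 1, -0.02, 0.0, -0.056, -0.0, -0.0, -0.0, 1, -0.034, 0.0, -0.094, 0.0, -0.0, 0.0, 1, -0.048, 0.0, -0.132, -0.0, 0.0, -0.0, 1, -0.061, 0.0, -0.169, -0.0, 0.0, -0.0, 1, -0.068, 0.0, -0.188, -0.0, 0.0, -0.0, 1, -0.038, -0.007, -0.175, 0.002, 0.03, -0.001, 1, -0.009, -0.014, -0.166, 0.003, 0.059, -0.002, 1, 0.02, -0.019, -0.16, 0.003, 0.088, -0.0, 1, 0.047, -0.023, -0.156, 0.002, 0.117, 0.003, 1, 0.073, -0.025, -0.156, -0.001, 0.145, 0.007, 1, 0.097, -0.025, -0.158, -0.005, 0.172, 0.013, 1]
[0.021, 0.001, 0.007, -0.006, 0.027, 0.006, 1, 0.041, 0.003, 0.012, -0.014, 0.052, 0.013, 1, 0.059, 0.008, 0.014, -0.024, 0.077, 0.021, 1, 0.075, 0.014, 0.013, -0.034, 0.1, 0.031, 1, 0.089, 0.022, 0.01, -0.046, 0.122, 0.041, 1, 0.1, 0.032, 0.006, -0.059, 0.143, 0.053, 1, 0.108, 0.043, -0.0, -0.073, 0.163, 0.065, 1, 0.114, 0.055, -0.008, -0.088, 0.181, 0.079, 1, 0.116, 0.067, -0.017, -0.104, 0.198, 0.094, 1, 0.114, 0.08, -0.026, -0.121, 0.213, 0.11, 1, 0.109, 0.093, -0.036, -0.138, 0.226, 0.127, 1, 0.101, 0.105, -0.046, -0.156, 0.238, 0.145, 1]
[0.002, 0.018, -0.006, -0.021, 0.011, 0.014, 1, 0.002, 0.038, -0.014, -0.044, 0.02, 0.028, 1, -0.002, 0.057, -0.024, -0.067, 0.028, 0.042, 1, -0.008, 0.077, -0.036, -0.09, 0.034, 0.057, 1, -0.017, 0.096, -0.05, -0.114, 0.039, 0.072, 1, -0.029, 0.114, -0.066, -0.138, 0.042, 0.087, 1, -0.044, 0.131, -0.083, -0.162, 0.043, 0.102, 1, -0.061, 0.146, -0.102, -0.186, 0.043, 0.118, 1, -0.08, 0.159, -0.123, -0.21, 0.041, 0.135, 1, -0.102, 0.169, -0.144, -0.234, 0.038, 0.151, 1, -0.126, 0.176, -0.166, -0.258, 0.034, 0.169, 1, -0.151, 0.179, -0.189, -0.281, 0.028, 0.186, 1]
5.376303510868973
```

>>> jog_arm(
  deltas=[-0.007,0.0,-0.019,0.0,0,0.0,1,-0.02,0.0,-0.056,0,0,0,1,-0.034,0.0,-0.094,0.0,0,0.0,1,-0.048,0.0,-0.132,0,0.0,0,1,-0.061,0.0,-0.169,0,0.0,0,1,-0.068,0.0,-0.188,0,0.0,0,1,-0.038,-0.007,-0.175,0.002,0.03,-0.001,1,-0.009,-0.014,-0.166,0.003,0.059,-0.002,1,0.02,-0.019,-0.16,0.003,0.088,0,1,0.047,-0.023,-0.156,0.002,0.117,0.003,1,0.073,-0.025,-0.156,-0.001,0.145,0.007,1,0.097,-0.025,-0.158,-0.005,0.172,0.013,1],
  grip_force=60,
)

```text
time_s: 4.87
position: [0.4335, 0.1762, 0.1314]
tool_rot: [[-0.225, 0.974, -0.025], [0.955, 0.226, 0.194], [0.195, 0.02, -0.981]]
ft_force: [-0.6, 0.0, -3.4]
grip_width: 0.0474
```

>>> jog_arm(
  deltas=[0.021,0.001,0.007,-0.006,0.027,0.006,1,0.041,0.003,0.012,-0.014,0.052,0.013,1,0.059,0.008,0.014,-0.024,0.077,0.021,1,0.075,0.014,0.013,-0.034,0.1,0.031,1,0.089,0.022,0.01,-0.046,0.122,0.041,1,0.1,0.032,0.006,-0.059,0.143,0.053,1,0.108,0.043,0,-0.073,0.163,0.065,1,0.114,0.055,-0.008,-0.088,0.181,0.079,1,0.116,0.067,-0.017,-0.104,0.198,0.094,1,0.114,0.08,-0.026,-0.121,0.213,0.11,1,0.109,0.093,-0.036,-0.138,0.226,0.127,1,0.101,0.105,-0.046,-0.156,0.238,0.145,1],
)

```text
time_s: 5.87
position: [0.4949, 0.2587, 0.1817]
tool_rot: [[0.082, 0.903, 0.422], [0.527, -0.398, 0.751], [0.846, 0.161, -0.508]]
ft_force: [0.5, -0.2, -2.6]
grip_width: 0.0474
```

Run:
```python
from plan import *
s=st();full=np.load('q_full.npy');print(s['time_s'],s['q'].round(1),full[23].round(1),s['position'],fk(full[23])[0],s['grip_width'],s['ft_force'])
```

```text
5.8667 [-10.7  18.9 114.   77.2  56.8 -44.7] [-10.8  18.8 113.8  76.8  57.1 -44.5] [0.49486562 0.25869891 0.18171026] [0.49473703 0.25872009 0.18243545] 0.04740003606623441 [ 0.53806013 -0.16960181 -2.56945801]
```

Tracking well (branch as planned).

>>> jog_arm(
  deltas=[0.002,0.018,-0.006,-0.021,0.011,0.014,1,0.002,0.038,-0.014,-0.044,0.02,0.028,1,-0.002,0.057,-0.024,-0.067,0.028,0.042,1,-0.008,0.077,-0.036,-0.09,0.034,0.057,1,-0.017,0.096,-0.05,-0.114,0.039,0.072,1,-0.029,0.114,-0.066,-0.138,0.042,0.087,1,-0.044,0.131,-0.083,-0.162,0.043,0.102,1,-0.061,0.146,-0.102,-0.186,0.043,0.118,1,-0.08,0.159,-0.123,-0.21,0.041,0.135,1,-0.102,0.169,-0.144,-0.234,0.038,0.151,1,-0.126,0.176,-0.166,-0.258,0.034,0.169,1,-0.151,0.179,-0.189,-0.281,0.028,0.186,1],
)

```text
time_s: 6.87
position: [0.5469, 0.0386, 0.179]
tool_rot: [[0.344, 0.103, 0.933], [0.035, -0.995, 0.097], [0.938, -0.0, -0.346]]
ft_force: [0.9, -0.1, -3.1]
grip_width: 0.0472
```

Run:
```python
from plan import *
from rig import eyes
s=st();full=np.load('q_full.npy');print(s['time_s'],s['q'].round(1),full[35].round(1),s['position'],fk(full[35])[0],s['grip_width'],s['ft_force'])
im=eyes.get_image("scene")[:,:,::-1];cv2.imwrite("pics/s5.png",im)
cv2.imwrite("pics/t5.png",eyes.get_image("top")[:,:,::-1])
cv2.imwrite("pics/w5.png",eyes.get_image("wrist")[:,:,::-1])
```

```text
6.8667 [-22.   20.3 131.7 142.3  46.  -72.1] [-22.1  20.2 131.5 141.8  46.1 -71.8] [0.54692025 0.03859176 0.17899039] [0.54807997 0.03901485 0.18068974] 0.04722007166758003 [ 0.86789396 -0.12441751 -3.10021095]
```

View pics/s5.png

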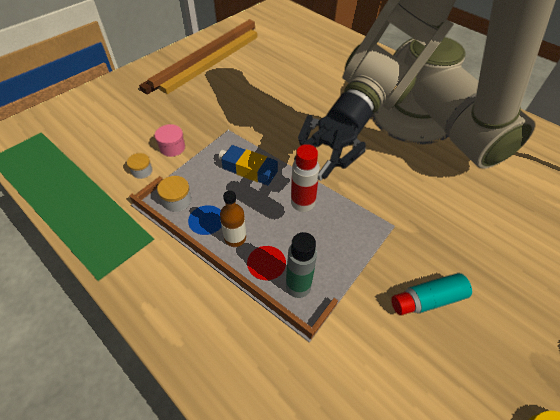

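View pics/w5.png

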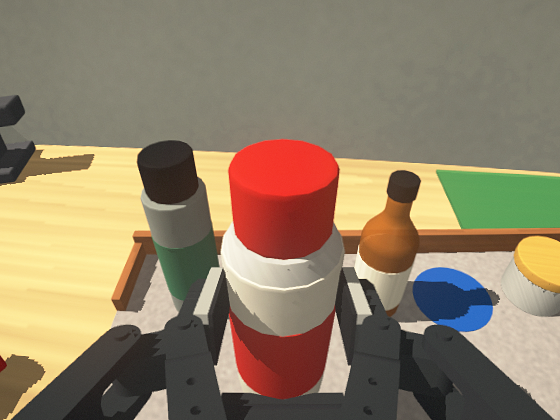

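View pics/t5.png

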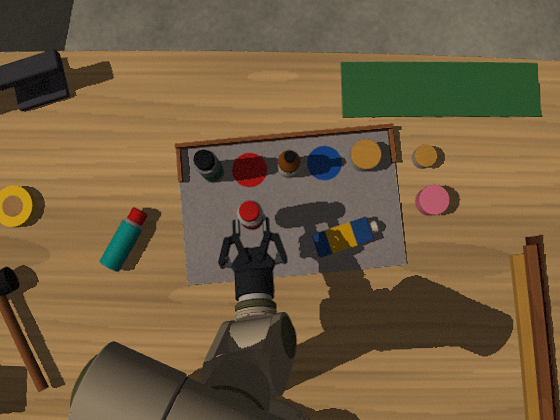

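Run:
```python
from plan import *
from rig import eyes,env
s=env.observe();p=s['position'];R=s['tool_rot'];CF=CAN_F.copy();CF[1]=0
f=p+R@CF;a=R@CAN_A;print(f,a)
outs=[]
for n,src,sc,c in(('scene','pics/s5.png',4,(270,130,345,225)),('top','pics/t5.png',4,(215,180,300,250))):
    P=eyes.camera_params(n);im=cv2.resize(cv2.imread(src),None,fx=sc,fy=sc,interpolation=cv2.INTER_CUBIC)
    draw(im,P,canpoly(f,a),sc); outs.append(im[c[1]*sc:c[3]*sc,c[0]*sc:c[2]*sc])
h=max(o.shape[0] for o in outs);outs=[cv2.copyMakeBorder(o,0,h-o.shape[0],0,0,0) for o in outs]
cv2.imwrite('pics/o5.png',np.hstack(outs))
```

```text
[0.52863895 0.03787385 0.0987594 ] [0.00232017 0.00538948 0.99968594]
```

View pics/o5.png

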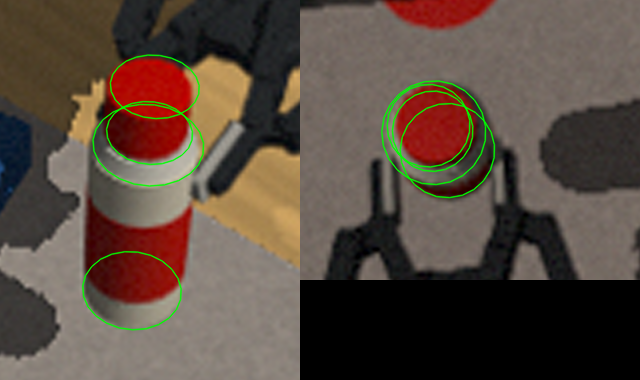

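```bash
cat > place.py <<'E'
from plan import *
from rig import env
def go(S,CF,wps,t,fing=1):
    s=st();p0,R0=s['position'],s['tool_rot'];R=fin_R(6.2,t);q=s['q']
    print(s['time_s'],'now foot',(p0+R0@CF).round(4),s['ft_force'].round(2))
    for off,z in wps:
        p=np.r_[S,z]+BX*off-R@CF; q,e=ik(p,R,q); print((off,z),rel(p0,R0,p,R).round(3).tolist(),q.round(0),round(e,4))
E
python3 - <<'E'
from place import *
CF=CAN_F.copy();CF[1]=0
go(RED,CF,[(-.12,.05),(-.06,.035),(0,.03),(0,.02),(0,.012),(0,.008),(0,.006),(0,.005)],20)
E
```

```text
7.0167 now foot [0.5286 0.0379 0.0988] [ 0.1   0.91 -2.42]
(-0.12, 0.05) [-0.061, 0.001, 0.024, -0.0, 0.001, 0.0] [-22.  31. 135. 148.  58. -82.] 0.0
(-0.06, 0.035) [-0.052, 0.001, 0.106, -0.0, 0.001, 0.0] [-17.  34. 126. 152.  51. -80.] 0.0
(0, 0.03) [-0.03, 0.001, 0.183, -0.0, 0.001, 0.0] [-13.  36. 116. 153.  44. -77.] 0.0
(0, 0.02) [-0.043, 0.001, 0.188, -0.0, 0.001, 0.0] [-13.  37. 116. 154.  46. -78.] 0.0
(0, 0.012) [-0.053, 0.001, 0.191, -0.0, 0.001, 0.0] [-13.  39. 117. 154.  47. -79.] 0.0
(0, 0.008) [-0.058, 0.001, 0.193, -0.0, 0.001, 0.0] [-13.  39. 117. 155.  48. -79.] 0.0
(0, 0.006) [-0.06, 0.001, 0.194, -0.0, 0.001, 0.0] [-13.  39. 117. 155.  48. -79.] 0.0
(0, 0.005) [-0.062, 0.001, 0.194, -0.0, 0.001, 0.0] [-13.  40. 117. 155.  48. -79.] 0.0
```

Down to about 30 mm then forward onto the spot, hovering at 12 mm foot height.

>>> jog_arm(
  deltas=[-0.03,0.001,0.012,0,0.001,0,1,-0.061,0.001,0.024,0,0.001,0,1,-0.058,0.001,0.052,0,0.001,0,1,-0.055,0.001,0.08,0,0.001,0,1,-0.052,0.001,0.106,0,0.001,0,1,-0.044,0.001,0.132,0,0.001,0,1,-0.037,0.001,0.158,0,0.001,0,1,-0.032,0.001,0.175,0,0.001,0,1,-0.03,0.001,0.183,0,0.001,0,1,-0.043,0.001,0.188,0,0.001,0,1,-0.053,0.001,0.191,0,0.001,0,1,-0.053,0.001,0.191,0,0.001,0,1],
)

```text
time_s: 8.02
position: [0.6671, 0.0524, 0.0919]
tool_rot: [[0.341, 0.109, 0.934], [0.037, -0.994, 0.102], [0.939, -0.0, -0.343]]
ft_force: [-0.1, -0.4, -2.8]
grip_width: 0.0467
```

Run:
```python
from place import *
from rig import eyes
CF=CAN_F.copy();CF[1]=0
go(RED,CF,[(0,.012),(0,.009),(0,.0075),(0,.006),(0,.005),(0,.004),(0,.003)],20)
im=eyes.get_image("scene")[:,:,::-1];cv2.imwrite("pics/s6.png",cv2.resize(im[130:350,130:400],None,fx=2.7,fy=2.7,interpolation=cv2.INTER_CUBIC))
cv2.imwrite("pics/s6r.png",im)
```

```text
8.0167 now foot [0.6488 0.0505 0.0112] [-0.05 -0.38 -2.76]
(0, 0.012) [0.001, 0.001, -0.0, -0.0, 0.0, 0.0] [-13.  39. 117. 154.  47. -79.] 0.0
(0, 0.009) [-0.003, 0.001, 0.001, -0.0, 0.0, 0.0] [-13.  39. 117. 155.  47. -79.] 0.0
(0, 0.0075) [-0.005, 0.001, 0.002, -0.0, 0.0, 0.0] [-13.  39. 117. 155.  48. -79.] 0.0
(0, 0.006) [-0.006, 0.001, 0.003, -0.0, 0.0, 0.0] [-13.  39. 117. 155.  48. -79.] 0.0
(0, 0.005) [-0.008, 0.001, 0.003, -0.0, 0.0, 0.0] [-13.  40. 117. 155.  48. -79.] 0.0
(0, 0.004) [-0.009, 0.001, 0.004, -0.0, 0.0, 0.0] [-13.  40. 117. 155.  48. -80.] 0.0
(0, 0.003) [-0.01, 0.001, 0.004, -0.0, 0.0, 0.0] [-13.  40. 117. 155.  48. -80.] 0.0
```

View pics/s6.png

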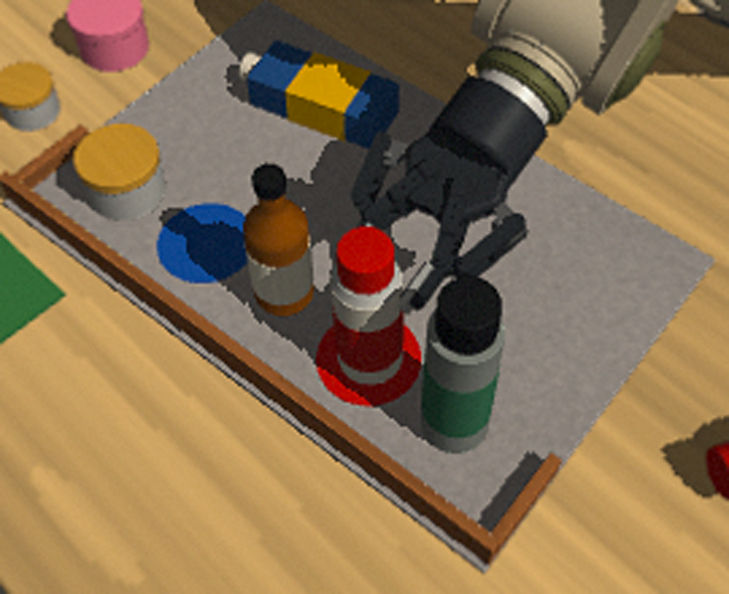

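>>> jog_arm(
  deltas=[-0.003,0.001,0.001,0,0,0,1,-0.005,0.001,0.002,0,0,0,1,-0.0065,0.001,0.003,0,0,0,1,-0.0065,0.001,0.003,0,0,0,1],
)

```text
time_s: 8.4
position: [0.6684, 0.0513, 0.0886]
tool_rot: [[0.337, 0.108, 0.935], [0.037, -0.994, 0.101], [0.941, 0.001, -0.339]]
ft_force: [-0.8, 0.8, -2.0]
grip_width: 0.0471
```

Run:
```python
from place import *
CF=CAN_F.copy();CF[1]=0
go(RED,CF,[(0,.006),(0,.004)],20)
```

```text
8.4 now foot [0.6505 0.0493 0.0079] [-0.82  0.79 -1.98]
(0, 0.006) [-0.003, -0.001, -0.0, 0.0, -0.001, 0.0] [-13.  39. 117. 155.  48. -79.] 0.0
(0, 0.004) [-0.005, -0.001, 0.001, 0.0, -0.001, 0.0] [-13.  40. 117. 155.  48. -80.] 0.0
```

>>> jog_arm(
  deltas=[-0.0012,0,0.0004,0,0,0,1,-0.0025,0,0.0009,0,0,0,1,-0.0025,0,0.0009,0,0,0,1],
)

```text
time_s: 8.65
position: [0.6691, 0.0514, 0.0885]
tool_rot: [[0.333, 0.108, 0.937], [0.037, -0.994, 0.102], [0.942, 0.001, -0.335]]
ft_force: [-2.3, 0.0, 6.5]
grip_width: 0.0471
```

>>> jog_arm(
  deltas=[-0.0012,0,0.0004,0,0,0,1,-0.0012,0,0.0004,0,0,0,1],
)

```text
time_s: 8.82
position: [0.6694, 0.0515, 0.0885]
tool_rot: [[0.33, 0.108, 0.938], [0.037, -0.994, 0.102], [0.943, 0.002, -0.333]]
ft_force: [-4.0, 0.6, 10.1]
grip_width: 0.0472
```

>>> jog_arm(
  deltas=[0.0025,0,-0.001,0,0,0,1,0.0025,0,-0.001,0,0,0,1,0.0025,0,-0.001,0,0,0,0.2,0.0025,0,-0.001,0,0,0,-0.2,0.0025,0,-0.001,0,0,0,-0.5,0.0025,0,-0.001,0,0,0,-0.5,0.0025,0,-0.001,0,0,0,-0.5],
)

```text
time_s: 9.4
position: [0.6684, 0.0513, 0.0877]
tool_rot: [[0.337, 0.108, 0.935], [0.037, -0.994, 0.101], [0.941, 0.001, -0.339]]
ft_force: [-0.5, 1.4, 0.0]
grip_width: 0.0642
```

Run:
```python
from place import *
from rig import eyes
CF=CAN_F.copy();CF[1]=0
go(RED,CF,[(-.03,.006),(-.1,.006),(-.13,.05)],20)
s=env.observe();print(s['grip_width'],s['q'].round(1))
im=eyes.get_image("scene")[:,:,::-1];cv2.imwrite("pics/s7.png",cv2.resize(im[130:350,130:400],None,fx=2.7,fy=2.7,interpolation=cv2.INTER_CUBIC))
im=eyes.get_image("wrist")[:,:,::-1];cv2.imwrite("pics/w7.png",im)
```

```text
9.4 now foot [0.6504 0.0493 0.0069] [-0.49  1.44  0.01]
(-0.03, 0.006) [-0.015, -0.001, -0.038, 0.0, -0.001, 0.0] [-15.  39. 122. 154.  52. -81.] 0.0
(-0.1, 0.006) [-0.047, -0.001, -0.126, 0.0, -0.001, 0.0] [-20.  40. 133. 152.  64. -87.] 0.0
(-0.13, 0.05) [-0.005, -0.001, -0.184, 0.0, -0.001, 0.0] [-23.  31. 137. 148.  59. -83.] 0.0
0.06417636222113499 [-13.6  39.4 116.6 154.7  47.9 -79.4]
```

View pics/s7.png

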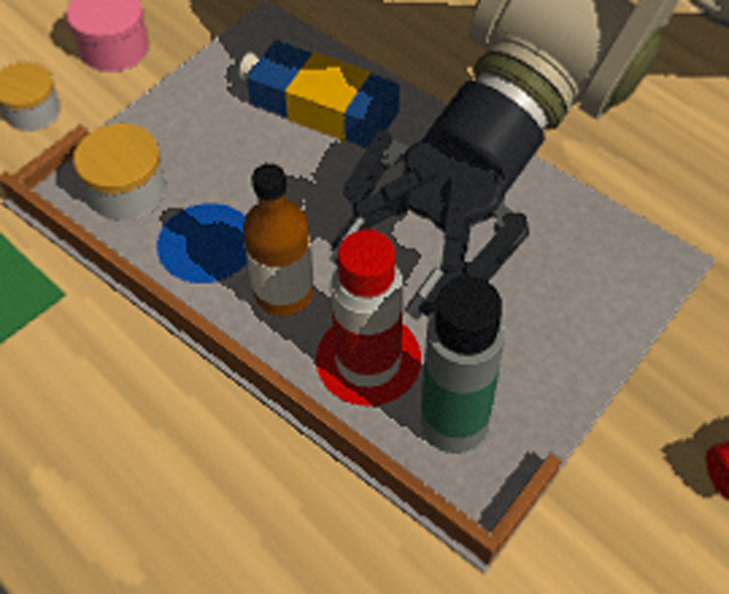

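View pics/w7.png

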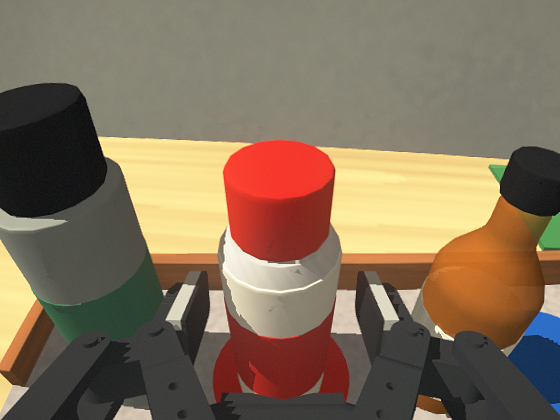

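>>> jog_arm(
  deltas=[-0.005,0,-0.013,0,-0.001,0,-0.5,-0.011,0,-0.03,0,-0.001,0,-0.5,-0.02,0,-0.055,0,-0.001,0,-0.5,-0.029,0,-0.08,0,-0.001,0,-0.5,-0.038,0,-0.105,0,-0.001,0,-0.5,-0.04,0,-0.126,0,-0.001,0,-0.7,-0.02,0,-0.155,0,-0.001,0,-1,-0.005,-0.001,-0.184,0,-0.001,0,-1],
)

```text
time_s: 10.17
position: [0.5373, 0.0378, 0.1308]
tool_rot: [[0.342, 0.108, 0.933], [0.037, -0.994, 0.101], [0.939, -0.0, -0.344]]
ft_force: [0.5, 0.1, 0.6]
grip_width: 0.0852
```

Run:
```python
from plan import *
from rig import eyes
s=st();print(s['time_s'],s['q'].round(1),s['position'])
outs=[]
f=np.r_[RED,.006];a=np.array([0,0,1.])
for n,sc,c in(('scene',4,(225,200,330,310)),('top',4,(200,140,300,215))):
    P=eyes.camera_params(n);im=eyes.get_image(n)[:,:,::-1].copy();cv2.imwrite(f'pics/{n}8.png',im);im=cv2.resize(im,None,fx=sc,fy=sc,interpolation=cv2.INTER_CUBIC)
    draw(im,P,canpoly(f,a),sc);draw(im,P,[circ(f,a,.042)],sc,(0,255,255)); outs.append(im[c[1]*sc:c[3]*sc,c[0]*sc:c[2]*sc])
h=max(o.shape[0] for o in outs);outs=[cv2.copyMakeBorder(o,0,h-o.shape[0],0,0,0) for o in outs]
cv2.imwrite('pics/o8.png',np.hstack(outs))
```

```text
10.1667 [-23.3  30.7 136.8 147.5  59.1 -82.9] [0.53731983 0.03780516 0.13077756]
```

View pics/o8.png

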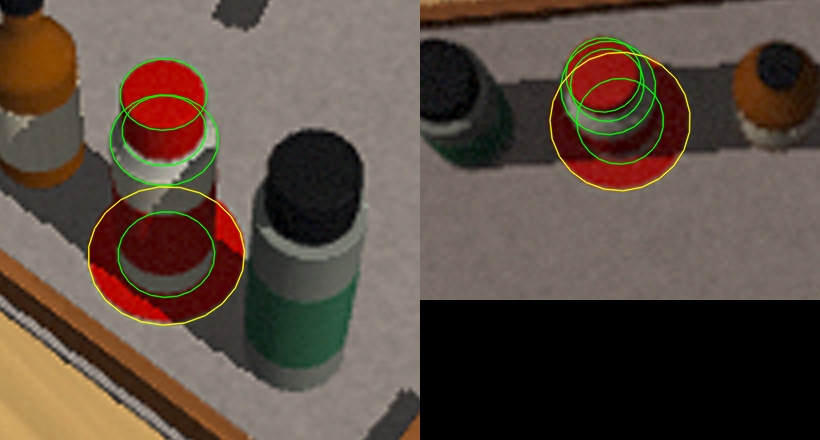

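View pics/scene8.png

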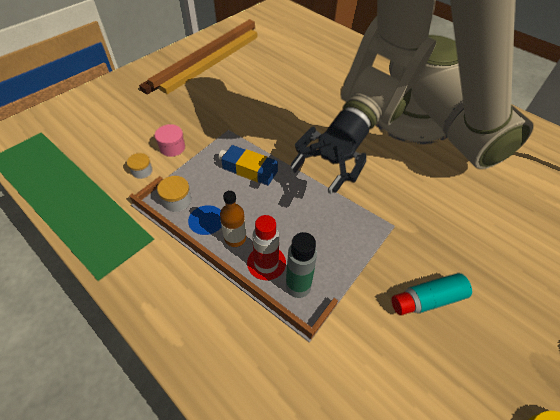

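Run:
```python
from plan import *
from rig import env
s=env.observe();q=s['q'];p0,R0=fk(q)
a=np.array([.34,-.94,0]);a/=np.linalg.norm(a)
R=grasp_R(a,20);g=np.array([.4695,-.108,.030])+.09*a
for j6 in(130,):
  for d in (.15,.10,0):
    qb,e=ik(g+R[:,2]*(.019-d),R,[-20,20,90,20,60,j6]);print(d,qb.round(1),e,(g+R[:,2]*(.019-d)).round(3))
qb,e=ik(g+R[:,2]*(.019-.15),R,[-20,20,90,20,60,130])
for z in (.1,):
    qa,e=ik(p0+[-.03,0,z],R0,q);print('qa',qa.round(1),e)
for k in range(0,13):
    qq=qa+(qb-qa)*k/12; p,RR=fk(qq); print(k,qq.round(0),p.round(3),'z',RR[:,2].round(2))
```

```text
0.15 [-41.3  33.7  66.    9.6  97.9 118.7] 1.1102230246251565e-15 [ 0.515 -0.235  0.153]
0.1 [-40.5  34.9  72.1   9.7  90.6 118.2] 6.901593647393402e-10 [ 0.51  -0.219  0.106]
0 [-38.9  39.3  81.9  10.5  76.3 117.2] 9.50530318910047e-13 [ 0.498 -0.187  0.012]
qa [-26.4   7.2 132.7 127.4  39.5 -57. ] 3.3306690738754696e-15
0 [-26.   7. 133. 127.  39. -57.] [0.506 0.038 0.233] z [ 0.93  0.1  -0.34]
1 [-28.   9. 127. 118.  44. -42.] [0.541 0.046 0.252] z [ 0.93  0.21 -0.3 ]
2 [-29.  12. 122. 108.  49. -28.] [0.567 0.052 0.263] z [ 0.9   0.33 -0.28]
3 [-30.  14. 116.  98.  54. -13.] [0.585 0.056 0.267] z [ 0.85  0.43 -0.29]
4 [-31.  16. 110.  88.  59.   2.] [0.596 0.055 0.263] z [ 0.79  0.52 -0.33]
5 [-33.  18. 105.  78.  64.  16.] [0.601 0.047 0.252] z [ 0.7   0.59 -0.39]
6 [-34.  20.  99.  68.  69.  31.] [0.601 0.031 0.236] z [ 0.6   0.64 -0.48]
7 [-35.  23.  94.  59.  74.  45.] [0.595 0.006 0.217] z [ 0.5   0.65 -0.57]
8 [-36.  25.  88.  49.  78.  60.] [ 0.586 -0.028  0.197] z [ 0.38  0.63 -0.67]
9 [-38.  27.  83.  39.  83.  75.] [ 0.573 -0.071  0.178] z [ 0.26  0.59 -0.77]
10 [-39.  29.  77.  29.  88.  89.] [ 0.556 -0.121  0.164] z [ 0.14  0.51 -0.85]
11 [-40.  31.  72.  19.  93. 104.] [ 0.537 -0.177  0.155] z [ 0.01  0.42 -0.91]
12 [-41.  34.  66.  10.  98. 119.] [ 0.515 -0.235  0.153] z [-0.12  0.32 -0.94]
```

Run:
```python
from plan import *
from rig import env
s=env.observe();q=s['q'];p0,R0=fk(q)
a=np.array([.34,-.94,0]);a/=np.linalg.norm(a)
R=grasp_R(a,20);g=np.array([.4695,-.108,.030])+.09*a
qb,e=ik(g+R[:,2]*(.019-.12),R,[-20,20,90,20,60,130])
qa,e=ik(p0+[-.03,0,.10],R0,q)
lift=[ik(p0+np.array([-.03,0,.10])*k,R0,q)[0] for k in(.2,.5,.8,1)]
n=32;tr=[qa+(qb-qa)*k/n+np.array([0,-12*np.sin(np.pi*k/n),0,0,0,0]) for k in range(1,n+1)]
full=lift+tr;np.save('q_full2.npy',np.array(full));print(len(full))
for k in range(3,36,4):
    p,RR=fk(full[k]);print(k,full[k].round(0),p.round(3),'z',RR[:,2].round(2),'y',RR[:,1].round(2))
pp,RR=p0,R0
for i in range(0,36,12):
    print(rows(pp,RR,full[i:i+12],-1)); pp,RR=fk(full[i+11])
print(max(np.degrees(Rn.from_matrix(fk(a)[1].T@fk(b)[1]).magnitude()) for a,b in zip(full,full[1:])))
```

```text
36
3 [-26.   7. 133. 127.  39. -57.] [0.506 0.038 0.233] z [ 0.93  0.1  -0.34] y [ 0.11 -0.99  0.  ]
7 [-28.   6. 125. 113.  46. -35.] [0.542 0.055 0.289] z [ 0.94  0.25 -0.24] y [ 0.22 -0.96 -0.15]
11 [-30.   5. 117.  98.  53. -13.] [0.56  0.068 0.325] z [ 0.89  0.4  -0.23] y [ 0.33 -0.9  -0.29]
15 [-32.   6. 109.  83.  60.   9.] [0.569 0.069 0.334] z [ 0.8   0.51 -0.31] y [ 0.35 -0.82 -0.45]
19 [-34.   9. 101.  69.  66.  31.] [0.572 0.048 0.318] z [ 0.69  0.57 -0.45] y [ 0.24 -0.77 -0.6 ]
23 [-35.  13.  93.  54.  73.  53.] [0.57  0.005 0.28 ] z [ 0.54  0.56 -0.62] y [-0.02 -0.73 -0.68]
27 [-37.  19.  85.  39.  80.  75.] [ 0.561 -0.06   0.23 ] z [ 0.36  0.51 -0.78] y [-0.38 -0.69 -0.62]
31 [-39.  26.  78.  24.  87.  96.] [ 0.541 -0.139  0.176] z [ 0.13  0.42 -0.9 ] y [-0.73 -0.57 -0.38]
35 [-41.  34.  70.  10.  93. 118.] [ 0.512 -0.225  0.125] z [-0.12  0.32 -0.94] y [-0.94 -0.34 -0.  ]
[0.022, -0.001, -0.017, -0.0, 0.0, 0.0, -1, 0.056, -0.002, -0.041, -0.0, 0.0, -0.0, -1, 0.089, -0.003, -0.066, -0.0, 0.0, -0.0, -1, 0.112, -0.004, -0.083, 0.0, -0.0, -0.0, -1, 0.136, -0.008, -0.076, 
[... 833 characters left out ...]
8, -0.004, 0.009, -0.16, 0.159, -1, -0.036, 0.098, -0.009, -0.003, -0.179, 0.179, -1]
[-0.0, 0.025, -0.002, -0.012, -0.015, 0.024, -1, -0.001, 0.051, -0.005, -0.026, -0.029, 0.049, -1, -0.002, 0.079, -0.009, -0.042, -0.043, 0.075, -1, -0.003, 0.109, -0.013, -0.059, -0.055, 0.102, -1, -0.005, 0.139, -0.019, -0.077, -0.066, 0.13, -1, -0.007, 0.171, -0.025, -0.097, -0.076, 0.158, -1, -0.009, 0.204, -0.033, -0.118, -0.085, 0.187, -1, -0.012, 0.236, -0.041, -0.141, -0.092, 0.217, -1, -0.016, 0.269, -0.05, -0.164, -0.098, 0.247, -1, -0.019, 0.302, -0.061, -0.189, -0.102, 0.277, -1, -0.023, 0.335, -0.072, -0.216, -0.104, 0.306, -1, -0.027, 0.367, -0.085, -0.243, -0.104, 0.336, -1]
7.235256784967711
```

>>> jog_arm(
  deltas=[0.022,-0.001,-0.017,0,0.0,0.0,-1,0.056,-0.002,-0.041,0,0.0,0,-1,0.089,-0.003,-0.066,0,0.0,0,-1,0.112,-0.004,-0.083,0.0,0,0,-1,0.136,-0.008,-0.076,0.012,0.011,0.009,-1,0.159,-0.012,-0.07,0.024,0.019,0.018,-1,0.181,-0.016,-0.065,0.037,0.025,0.026,-1,0.2,-0.021,-0.062,0.051,0.029,0.035,-1,0.217,-0.025,-0.059,0.064,0.031,0.043,-1,0.232,-0.03,-0.057,0.077,0.03,0.051,-1,0.244,-0.033,-0.055,0.09,0.027,0.06,-1,0.254,-0.036,-0.054,0.102,0.022,0.068,-1],
)

```text
time_s: 11.27
position: [0.5628, 0.0681, 0.3242]
tool_rot: [[0.325, 0.333, 0.885], [-0.186, -0.895, 0.405], [0.927, -0.296, -0.229]]
ft_force: [-0.3, 0.6, -0.4]
grip_width: 0.0856
```

>>> jog_arm(
  deltas=[0.007,-0.003,0.003,0.01,-0.007,0.01,-1,0.011,-0.004,0.005,0.018,-0.017,0.022,-1,0.014,-0.003,0.006,0.025,-0.028,0.033,-1,0.015,0,0.007,0.03,-0.041,0.046,-1,0.014,0.004,0.008,0.034,-0.055,0.06,-1,0.011,0.011,0.007,0.035,-0.071,0.074,-1,0.006,0.02,0.007,0.034,-0.087,0.089,-1,0.0,0.032,0.005,0.031,-0.105,0.105,-1,-0.007,0.045,0.003,0.026,-0.123,0.123,-1,-0.015,0.061,0,0.019,-0.141,0.141,-1,-0.025,0.078,-0.004,0.009,-0.16,0.159,-1,-0.036,0.098,-0.009,-0.003,-0.179,0.179,-1],
)

```text
time_s: 12.27
position: [0.5721, 0.0039, 0.2782]
tool_rot: [[0.842, -0.024, 0.539], [-0.382, -0.732, 0.564], [0.381, -0.681, -0.626]]
ft_force: [0.8, 0.4, -0.8]
grip_width: 0.0856
```

Run:
```python
from plan import *
s=st();full=np.load('q_full2.npy');print(s['time_s'],s['q'].round(1),full[23].round(1),s['position'],fk(full[23])[0])
```

```text
12.2667 [-35.3  13.5  93.   53.7  73.3  52.7] [-35.4  13.1  93.3  53.8  73.2  52.6] [0.57209304 0.0039478  0.27822087] [0.56982745 0.00476149 0.28042483]
```

>>> jog_arm(
  deltas=[0,0.025,-0.002,-0.012,-0.015,0.024,-1,-0.001,0.051,-0.005,-0.026,-0.029,0.049,-1,-0.002,0.079,-0.009,-0.042,-0.043,0.075,-1,-0.003,0.109,-0.013,-0.059,-0.055,0.102,-1,-0.005,0.139,-0.019,-0.077,-0.066,0.13,-1,-0.007,0.171,-0.025,-0.097,-0.076,0.158,-1,-0.009,0.204,-0.033,-0.118,-0.085,0.187,-1,-0.012,0.236,-0.041,-0.141,-0.092,0.217,-1,-0.016,0.269,-0.05,-0.164,-0.098,0.247,-1,-0.019,0.302,-0.061,-0.189,-0.102,0.277,-1,-0.023,0.335,-0.072,-0.216,-0.104,0.306,-1,-0.027,0.367,-0.085,-0.243,-0.104,0.336,-1],
)

```text
time_s: 13.27
position: [0.5144, -0.2263, 0.1223]
tool_rot: [[0.319, -0.94, -0.12], [-0.883, -0.341, 0.322], [-0.343, 0.004, -0.939]]
ft_force: [-0.8, -0.4, -1.0]
grip_width: 0.0848
```

>>> jog_arm(
  deltas=[0,0,0,0,0,0,-1],
)

```text
time_s: 13.35
position: [0.5141, -0.2275, 0.1204]
tool_rot: [[0.317, -0.941, -0.122], [-0.883, -0.34, 0.323], [-0.345, 0.005, -0.938]]
ft_force: [-0.9, -0.0, -1.1]
grip_width: 0.0854
```

Run:
```python
from ov import *
s=st();print(s['time_s'],s['q'].round(1),s['position'],s['qvel'].round(1))
im=eyes.get_image("wrist")[:,:,::-1];cv2.imwrite('pics/w9.png',im)
W=wristcam(eyes.camera_params("wrist"),s)
a=np.array([.34,-.94,0]);a/=np.linalg.norm(a);tf=np.array([.4695,-.108,.026])
over('pics/w9.png',W,'pics/o9.png',None,None,tf,a,2,(200,100,1000,700))
R=grasp_R(a,20);g=np.array([.4695,-.108,.030])+.09*a
for d in(.12,.1,.04,0): 
    p=g+R[:,2]*(.019-d);print(d,rel(s['position'],s['tool_rot'],p,R).round(3))
```

```text
13.35 [-40.8  35.   69.2   9.5  93.6 118.5] [ 0.51410683 -0.2275219   0.12040616] [ 1.1 -3.3  2.7  6.3 -1.9 -8.6]
0.12 [-0.006  0.002 -0.004  0.001  0.001 -0.001]
0.1 [-0.006  0.002  0.022  0.001  0.001 -0.001]
0.04 [-0.005  0.001  0.102  0.001  0.001 -0.001]
0 [-0.005  0.001  0.156  0.001  0.001 -0.001]
```

View pics/o9.png

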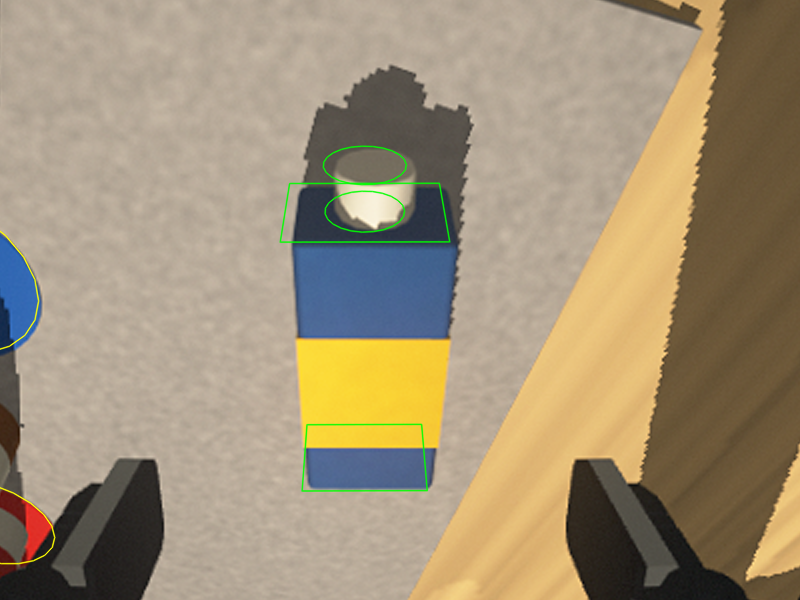

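>>> jog_arm(
  deltas=[-0.006,0.003,0.022,0.001,0.001,-0.001,-1,-0.006,0.003,0.06,0.001,0.001,-0.001,-1,-0.006,0.003,0.095,0.001,0.001,-0.001,-1,-0.006,0.003,0.12,0.001,0.001,-0.001,-1,-0.006,0.003,0.137,0.001,0.001,-0.001,-1,-0.006,0.003,0.149,0.001,0.001,-0.001,-1,-0.006,0.003,0.156,0.001,0.001,-0.001,-1,-0.006,0.003,0.156,0.001,0.001,-0.001,-1],
)

```text
time_s: 14.07
position: [0.497, -0.1841, 0.015]
tool_rot: [[0.327, -0.938, -0.113], [-0.882, -0.346, 0.321], [-0.34, -0.006, -0.94]]
ft_force: [0.0, -0.9, 0.1]
grip_width: 0.0855
```

Run:
```python
from ov import *
s=st();print(s['time_s'],s['q'].round(1),s['position'],s['ft_force'])
a=np.array([.34,-.94,0]);a/=np.linalg.norm(a)
R=grasp_R(a,20);g=np.array([.468,-.1085,.030])+.09*a
p=g+R[:,2]*(.019);print(rel(s['position'],s['tool_rot'],p,R).round(4))
im=eyes.get_image("wrist")[:,:,::-1];cv2.imwrite('pics/w10.png',im)
```

```text
14.0667 [-38.8  38.8  82.3  10.7  76.1 116.8] [ 0.49701975 -0.1840597   0.01496788] [ 0.02123193 -0.8599784   0.1238113 ]
[ 0.0045  0.0022  0.0024 -0.0011 -0.0006  0.0026]
```

View pics/w10.png

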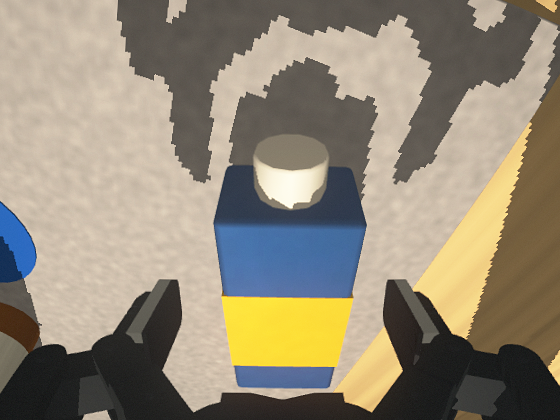

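>>> jog_arm(
  deltas=[0.0045,0.004,0.002,0,0,0.002,-1,0.0045,0.004,0.002,0,0,0.002,-1,0.0045,0.004,0.002,0,0,0.002,1,0.0045,0.004,0.002,0,0,0.002,1,0.0045,0.004,0.002,0,0,0.002,1,0.0045,0.004,0.002,0,0,0.002,1,0.0045,0.004,0.002,0,0,0.002,1,0.0045,0.004,0.002,0,0,0.002,1],
  grip_force=60,
)

```text
time_s: 14.78
position: [0.4954, -0.1888, 0.0134]
tool_rot: [[0.321, -0.941, -0.111], [-0.885, -0.339, 0.319], [-0.338, -0.004, -0.941]]
ft_force: [-0.8, -1.2, 5.4]
grip_width: 0.054
```

Run:
```python
from ov import *
s=st();print(s['time_s'],s['q'].round(1).tolist(),s['position'].round(4).tolist(),s['tool_rot'].round(4).tolist(),s['ft_force'],s['grip_width'])
im=eyes.get_image("wrist")[:,:,::-1];cv2.imwrite('pics/w11.png',im)
W=wristcam(eyes.camera_params("wrist"),s)
a=np.array([.34,-.94,0]);a/=np.linalg.norm(a);tf=np.array([.4674,-.1075,.026])
over('pics/w11.png',W,'pics/o11.png',None,None,tf,a,2,(200,200,1000,800))
```

```text
14.7833 [-39.2, 39.0, 82.3, 10.5, 75.9, 116.8] [0.4954, -0.1888, 0.0134] [[0.3207, -0.9406, -0.1114], [-0.8848, -0.3395, 0.3191], [-0.3379, -0.0038, -0.9412]] [-0.83469805 -1.24037201  5.37637991] 0.0539715959792086
```

View pics/o11.png

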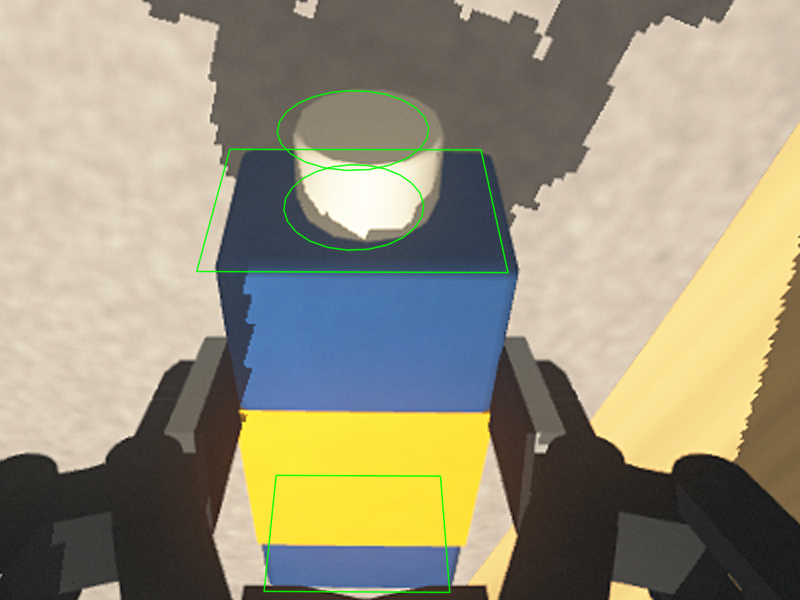

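```bash
cat >> objs.py <<'E'
_R=np.array([[0.3207,-0.9406,-0.1114],[-0.8848,-0.3395,0.3191],[-0.3379,-0.0038,-0.9412]])
TIN_F=_R.T@(np.array([.4674,-.1075,.026])-[.4954,-.1888,.0134]);TIN_F[1]=0
TT=np.degrees(np.arcsin(.3379));TIN_A=np.array([np.cos(np.radians(TT)),0,-np.sin(np.radians(TT))])
E
python3 - <<'E'
from plan import *
from rig import env
s=env.observe();q=s['q'];p0,R0=fk(q)
CF=TIN_F;print(CF,TIN_A)
R=fin_R(6.2,TT)
qb,e=ik(np.r_[BLUE,.12]+BX*-.12-R@CF,R,[-35,30,125,120,50,-60]);print(qb.round(1),e)
qa,e=ik(p0+[0,0,.20],R0,q);print(qa.round(1),e)
n=12
for k in range(n+1):
    qq=qa+(qb-qa)*k/n+np.array([0,-12*np.sin(np.pi*k/n),0,0,0,0]);p,RR=fk(qq)
    print(k,qq.round(0),p.round(3),'z',RR[:,2].round(2),'foot',(p+RR@CF).round(3),'cap',(p+RR@(CF+.15*TIN_A)).round(3))
E
```

```text
[-0.08517138  0.          0.01720291] [ 0.94118202  0.         -0.3379    ]
[-49.5  19.5 120.8 103.9  53.2 -48.8] 1.0058939166788729e-13
[-39.2  26.9  67.9  10.4 102.1 121.6] 1.614609035222439e-09
0 [-39.  27.  68.  10. 102. 122.] [ 0.495 -0.189  0.213] z [-0.11  0.32 -0.94] foot [ 0.466 -0.108  0.226] cap [ 0.517 -0.249  0.226]
1 [-40.  23.  72.  18.  98. 107.] [ 0.504 -0.157  0.229] z [ 0.02  0.38 -0.92] foot [ 0.458 -0.084  0.239] cap [ 0.534 -0.214  0.243]
2 [-41.  20.  77.  26.  94.  93.] [ 0.513 -0.127  0.247] z [ 0.16  0.44 -0.88] foot [ 0.454 -0.064  0.248] cap [ 0.548 -0.179  0.266]
3 [-42.  17.  81.  34.  90.  79.] [ 0.523 -0.1    0.265] z [ 0.29  0.49 -0.82] foot [ 0.456 -0.046  0.253] cap [ 0.56  -0.147  0.291]
4 [-43.  14.  86.  42.  86.  65.] [ 0.532 -0.078  0.282] z [ 0.41  0.52 -0.75] foot [ 0.464 -0.032  0.254] cap [ 0.568 -0.12   0.317]
5 [-44.  12.  90.  49.  82.  51.] [ 0.542 -0.063  0.295] z [ 0.52  0.54 -0.66] foot [ 0.479 -0.023  0.251] cap [ 0.573 -0.101  0.339]
6 [-44.  11.  94.  57.  78.  36.] [ 0.552 -0.054  0.305] z [ 0.62  0.54 -0.57] foot [ 0.497 -0.02   0.247] cap [ 0.575 -0.089  0.355]
7 [-45.  11.  99.  65.  74.  22.] [ 0.562 -0.054  0.308] z [ 0.71  0.52 -0.48] foot [ 0.518 -0.024  0.239] cap [ 0.575 -0.085  0.364]
8 [-46.  12. 103.  73.  70.   8.] [ 0.57  -0.061  0.304] z [ 0.78  0.48 -0.4 ] foot [ 0.538 -0.036  0.228] cap [ 0.574 -0.089  0.363]
9 [-47.  13. 108.  81.  65.  -6.] [ 0.576 -0.076  0.292] z [ 0.85  0.41 -0.34] foot [ 0.554 -0.056  0.21 ] cap [ 0.572 -0.098  0.353]
10 [-48.  15. 112.  88.  61. -20.] [ 0.578 -0.096  0.271] z [ 0.9   0.32 -0.31] foot [ 0.563 -0.082  0.187] cap [ 0.568 -0.112  0.333]
11 [-49.  17. 116.  96.  57. -35.] [ 0.574 -0.119  0.242] z [ 0.93  0.21 -0.31] foot [ 0.562 -0.112  0.156] cap [ 0.561 -0.128  0.305]
12 [-50.  19. 121. 104.  53. -49.] [ 0.562 -0.142  0.206] z [ 0.94  0.1  -0.34] foot [ 0.55  -0.143  0.12 ] cap [ 0.55  -0.143  0.27 ]
```

>>> jog_arm(
  deltas=[-0.005,0,-0.013,0,0,0,1,-0.01,0,-0.027,0,0,0,1,-0.018,0,-0.05,0,0,0,1,-0.018,0,-0.05,0,0,0,1,-0.018,0,-0.05,0,0,0,1],
)

```text
time_s: 15.25
position: [0.4954, -0.1887, 0.0534]
tool_rot: [[0.321, -0.941, -0.111], [-0.885, -0.34, 0.318], [-0.337, -0.004, -0.941]]
ft_force: [-0.6, 0.8, -2.2]
grip_width: 0.0541
```

Run:
```python
from plan import *
from rig import env,eyes
s=env.observe();q=s['q'];p0,R0=fk(q);print(s['time_s'])
cv2.imwrite('pics/w12.png',eyes.get_image("wrist")[:,:,::-1])
CF=TIN_F;R=fin_R(6.2,TT)
qb,e=ik(np.r_[BLUE,.12]+BX*-.12-R@CF,R,[-35,30,125,120,50,-60])
qa,e=ik(p0+[0,0,.16],R0,q)
lift=[ik(p0+[0,0,z],R0,q)[0] for z in(.02,.05,.08,.11,.14,.16)]
n=30;tr=[qa+(qb-qa)*k/n+np.array([0,-12*np.sin(np.pi*k/n),0,0,0,0]) for k in range(1,n+1)]
full=lift+tr;np.save('q_full3.npy',np.array(full))
pp,RR=p0,R0
for i in range(0,36,12):
    print(rows(pp,RR,full[i:i+12],1)); pp,RR=fk(full[i+11])
print(max(np.degrees(Rn.from_matrix(fk(a)[1].T@fk(b)[1]).magnitude()) for a,b in zip(full,full[1:])))
```

```text
15.25
[-0.009, -0.0, -0.025, 0.0, 0.0, 0.0, 1, -0.022, -0.0, -0.063, 0.0, 0.0, 0.0, 1, -0.036, -0.0, -0.1, 0.0, 0.0, 0.0, 1, -0.049, -0.001, -0.138, 0.0, 0.0, 0.0, 1, -0.063, -0.001, -0.176, 0.0, 0.0, 0.0, 1, -0.072, -0.001, -0.201, 0.0, 0.0, 0.0, 1, -0.088, -0.011, -0.203, 0.019, -0.001, -0.033, 1, -0.104, -0.021, -0.207, 0.039, -0.001, -0.065, 1, -0.121, -0.031, -0.21, 0.058, 0.001, -0.096, 1, -0.136, -0.041, -0.215, 0.078, 0.006, -0.127, 1, -0.152, -0.051, -0.219, 0.097, 0.011, -0.157, 1, -0.167, -0.061, -0.224, 0.116, 0.019, -0.186, 1]
[-0.006, -0.017, -0.001, 0.017, 0.009, -0.029, 1, -0.011, -0.033, -0.002, 0.033, 0.019, -0.057, 1, -0.016, -0.048, -0.003, 0.048, 0.031, -0.084, 1, -0.019, -0.062, -0.004, 0.062, 0.044, -0.109, 1, -0.022, -0.076, -0.005, 0.074, 0.058, -0.134, 1, -0.024, -0.087, -0.007, 0.086, 0.073, -0.157, 1, -0.024, -0.098, -0.008, 0.096, 0.089, -0.179, 1, -0.024, -0.107, -0.009, 0.105, 0.106, -0.199, 1, -0.022, -0.114, -0.01, 0.112, 0.124, -0.218, 1, -0.02, -0.119, -0.01, 0.118, 0.142, -0.235, 1, -0.016, -0.123, -0.011, 0.122, 0.16, -0.25, 1, -0.011, -0.124, -0.011, 0.124, 0.179, -0.264, 1]
[0.003, 0.005, 0.002, -0.002, 0.015, -0.016, 1, 0.004, 0.012, 0.004, -0.007, 0.029, -0.03, 1, 0.004, 0.021, 0.005, -0.013, 0.043, -0.044, 1, 0.003, 0.032, 0.007, -0.021, 0.054, -0.056, 1, 0.0, 0.045, 0.007, -0.031, 0.065, -0.067, 1, -0.004, 0.06, 0.008, -0.042, 0.074, -0.077, 1, -0.011, 0.075, 0.008, -0.054, 0.081, -0.087, 1, -0.019, 0.092, 0.007, -0.068, 0.086, -0.095, 1, -0.03, 0.109, 0.007, -0.083, 0.089, -0.102, 1, -0.042, 0.127, 0.005, -0.098, 0.09, -0.109, 1, -0.057, 0.145, 0.004, -0.114, 0.088, -0.115, 1, -0.073, 0.163, 0.001, -0.13, 0.084, -0.121, 1]
6.849537549000154
```

View pics/w12.png

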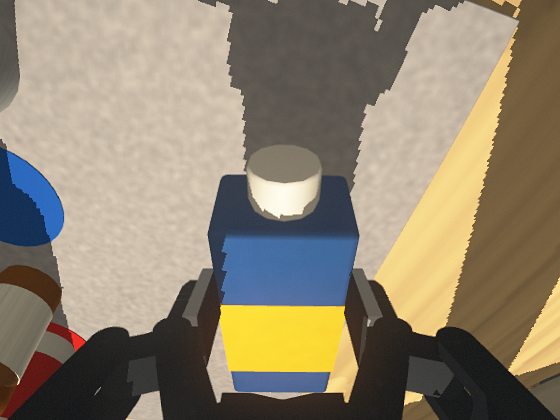

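Tin held firm (same place in view, cap at ~(284,165)). Carry it over.

>>> jog_arm(
  deltas=[-0.009,0,-0.025,0.0,0.0,0.0,1,-0.022,0,-0.063,0.0,0.0,0.0,1,-0.036,0,-0.1,0.0,0.0,0.0,1,-0.049,-0.001,-0.138,0.0,0.0,0.0,1,-0.063,-0.001,-0.176,0.0,0.0,0.0,1,-0.072,-0.001,-0.201,0.0,0.0,0.0,1,-0.088,-0.011,-0.203,0.019,-0.001,-0.033,1,-0.104,-0.021,-0.207,0.039,-0.001,-0.065,1,-0.121,-0.031,-0.21,0.058,0.001,-0.096,1,-0.136,-0.041,-0.215,0.078,0.006,-0.127,1,-0.152,-0.051,-0.219,0.097,0.011,-0.157,1,-0.167,-0.061,-0.224,0.116,0.019,-0.186,1],
)

```text
time_s: 16.3
position: [0.5166, -0.1152, 0.2526]
tool_rot: [[0.784, -0.583, 0.213], [-0.606, -0.647, 0.462], [-0.132, -0.492, -0.861]]
ft_force: [-0.5, 0.4, -2.9]
grip_width: 0.0539
```

>>> jog_arm(
  deltas=[-0.006,-0.017,-0.001,0.017,0.009,-0.029,1,-0.011,-0.033,-0.002,0.033,0.019,-0.057,1,-0.016,-0.048,-0.003,0.048,0.031,-0.084,1,-0.019,-0.062,-0.004,0.062,0.044,-0.109,1,-0.022,-0.076,-0.005,0.074,0.058,-0.134,1,-0.024,-0.087,-0.007,0.086,0.073,-0.157,1,-0.024,-0.098,-0.008,0.096,0.089,-0.179,1,-0.024,-0.107,-0.009,0.105,0.106,-0.199,1,-0.022,-0.114,-0.01,0.112,0.124,-0.218,1,-0.02,-0.119,-0.01,0.118,0.142,-0.235,1,-0.016,-0.123,-0.011,0.122,0.16,-0.25,1,-0.011,-0.124,-0.011,0.124,0.179,-0.264,1],
)

```text
time_s: 17.3
position: [0.5629, -0.0545, 0.306]
tool_rot: [[0.636, 0.269, 0.724], [-0.236, -0.825, 0.514], [0.735, -0.498, -0.461]]
ft_force: [-0.1, 0.4, -3.2]
grip_width: 0.0538
```

>>> jog_arm(
  deltas=[0.003,0.005,0.002,-0.002,0.015,-0.016,1,0.004,0.012,0.004,-0.007,0.029,-0.03,1,0.004,0.021,0.005,-0.013,0.043,-0.044,1,0.003,0.032,0.007,-0.021,0.054,-0.056,1,0.0,0.045,0.007,-0.031,0.065,-0.067,1,-0.004,0.06,0.008,-0.042,0.074,-0.077,1,-0.011,0.075,0.008,-0.054,0.081,-0.087,1,-0.019,0.092,0.007,-0.068,0.086,-0.095,1,-0.03,0.109,0.007,-0.083,0.089,-0.102,1,-0.042,0.127,0.005,-0.098,0.09,-0.109,1,-0.057,0.145,0.004,-0.114,0.088,-0.115,1,-0.073,0.163,0.001,-0.13,0.084,-0.121,1],
)

```text
time_s: 18.3
position: [0.5609, -0.1421, 0.2034]
tool_rot: [[0.34, 0.108, 0.934], [0.036, -0.994, 0.102], [0.94, -0.001, -0.342]]
ft_force: [0.3, -1.4, -2.3]
grip_width: 0.0538
```

Run:
```python
from place import *
from rig import eyes
full=np.load('q_full3.npy')
s=env.observe();print(s['q'].round(1),full[-1].round(1))
f=s['position']+s['tool_rot']@TIN_F;a=s['tool_rot']@TIN_A;print(f,a)
go(BLUE,TIN_F,[(-.12,.06),(-.06,.037),(0,.03),(0,.02),(0,.013)],TT)
outs=[]
for n,sc,c in(('scene',4,(175,90,275,215)),('top',4,(280,150,380,250))):
    P=eyes.camera_params(n);im=eyes.get_image(n)[:,:,::-1].copy();cv2.imwrite(f'pics/{n}13.png',im);im=cv2.resize(im,None,fx=sc,fy=sc,interpolation=cv2.INTER_CUBIC)
    draw(im,P,tinpoly(f,a,s['tool_rot'][:,2],s['tool_rot'][:,1]),sc); outs.append(im[c[1]*sc:c[3]*sc,c[0]*sc:c[2]*sc])
h=max(o.shape[0] for o in outs);outs=[cv2.copyMakeBorder(o,0,h-o.shape[0],0,0,0) for o in outs]
cv2.imwrite('pics/o13.png',np.hstack(outs)[:, :800])
```

```text
[-49.7  19.7 121.  103.8  53.2 -49. ] [-49.5  19.5 120.8 103.9  53.2 -48.8]
[ 0.54796367 -0.14346305  0.11750764] [ 4.36698358e-03 -2.06379973e-04  9.99990443e-01]
18.3 now foot [ 0.548  -0.1435  0.1175] [ 0.31 -1.36 -2.26]
(-0.12, 0.06) [-0.071, -0.0, 0.028, -0.0, 0.001, -0.0] [-50.  29. 125. 113.  57. -64.] 0.0
(-0.06, 0.037) [-0.073, -0.0, 0.113, -0.0, 0.001, -0.0] [-42.  34. 118. 119.  53. -64.] 0.0
(0, 0.03) [-0.054, -0.0, 0.192, -0.0, 0.001, -0.0] [-36.  37. 109. 122.  48. -60.] 0.0
(0, 0.02) [-0.067, -0.0, 0.196, -0.0, 0.001, -0.0] [-36.  38. 110. 123.  49. -62.] 0.0
(0, 0.013) [-0.076, -0.0, 0.199, -0.0, 0.001, -0.0] [-36.  39. 110. 124.  49. -63.] 0.0
```

View pics/scene13.png

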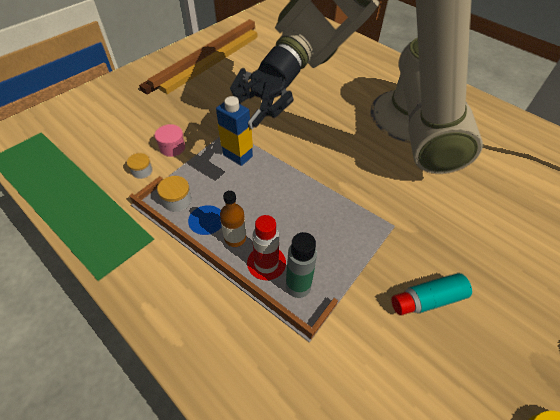

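View pics/o13.png

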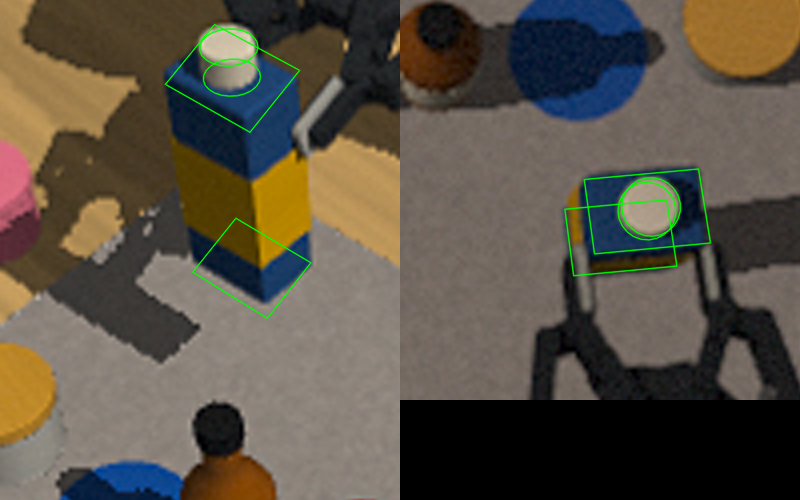

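Run:
```python
from place import *
from rig import eyes
s=env.observe()
f=s['position']+s['tool_rot']@TIN_F;a=s['tool_rot']@TIN_A
P=eyes.camera_params('scene');im=cv2.imread('pics/scene13.png')
A=cv2.resize(im,None,fx=7,fy=7,interpolation=cv2.INTER_CUBIC);B=A.copy()
draw(B,P,tinpoly(f,a,s['tool_rot'][:,2],s['tool_rot'][:,1]),7)
c=(208,90,262,172);cr=lambda o:o[c[1]*7:c[3]*7,c[0]*7:c[2]*7]
cv2.imwrite('pics/o14.png',np.hstack([cr(A),cr(B)]))
```

```text
(no output)
```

View pics/o14.png

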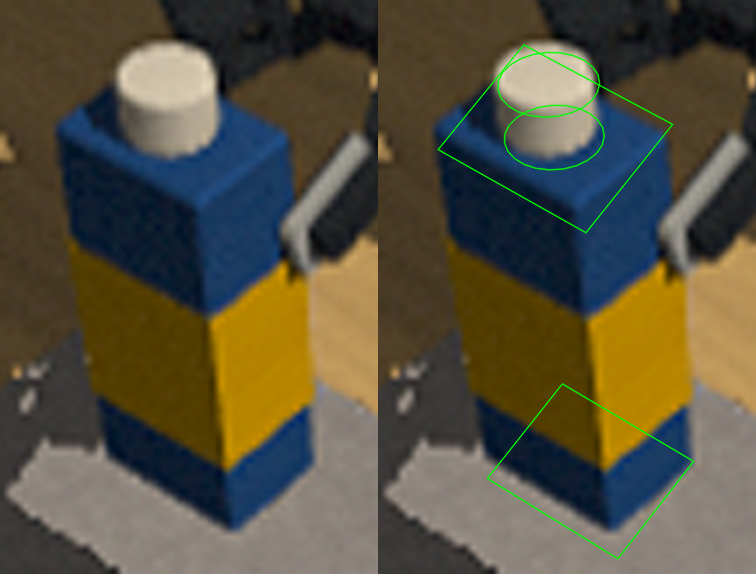

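>>> jog_arm(
  deltas=[-0.036,0,0.014,0,0.001,0,1,-0.071,0,0.028,0,0.001,0,1,-0.073,0,0.056,0,0.001,0,1,-0.073,0,0.085,0,0.001,0,1,-0.073,0,0.113,0,0.001,0,1,-0.067,0,0.14,0,0.001,0,1,-0.06,0,0.166,0,0.001,0,1,-0.056,0,0.183,0,0.001,0,1,-0.054,0,0.192,0,0.001,0,1,-0.067,0,0.196,0,0.001,0,1,-0.074,0,0.199,0,0.001,0,1,-0.074,0,0.199,0,0.001,0,1],
)

```text
time_s: 19.4
position: [0.682, -0.1283, 0.1013]
tool_rot: [[0.336, 0.11, 0.936], [0.034, -0.994, 0.104], [0.941, -0.004, -0.337]]
ft_force: [0.1, -0.5, -2.9]
grip_width: 0.054
```

Run:
```python
from place import *
from rig import eyes
s=env.observe()
go(BLUE,TIN_F,[(0,.013),(0,.01),(0,.008),(0,.007),(0,.006)],TT)
f=s['position']+s['tool_rot']@TIN_F;a=s['tool_rot']@TIN_A;y=s['tool_rot'][:,1]
outs=[]
for n,sc,c in(('scene',5,(175,140,265,255)),('top',5,(285,120,360,195))):
    P=eyes.camera_params(n);im=eyes.get_image(n)[:,:,::-1].copy();cv2.imwrite(f'pics/{n}15.png',im);im=cv2.resize(im,None,fx=sc,fy=sc,interpolation=cv2.INTER_CUBIC)
    draw(im,P,tinpoly(f,a,np.cross(y,a),y),sc);draw(im,P,[circ(np.r_[BLUE,.006],[0,0,1.],.042)],sc,(0,255,255)); outs.append(im[c[1]*sc:c[3]*sc,c[0]*sc:c[2]*sc])
h=max(o.shape[0] for o in outs);outs=[cv2.copyMakeBorder(o,0,h-o.shape[0],0,0,0) for o in outs]
cv2.imwrite('pics/o15.png',np.hstack(outs)[:,:800])
```

```text
19.4 now foot [ 0.6695 -0.1294  0.0153] [ 0.12 -0.52 -2.93]
(0, 0.013) [-0.003, 0.0, 0.0, -0.001, -0.0, -0.001] [-36.  39. 110. 124.  49. -63.] 0.0
(0, 0.01) [-0.007, 0.0, 0.002, -0.001, -0.0, -0.001] [-36.  39. 110. 124.  50. -63.] 0.0
(0, 0.008) [-0.01, 0.0, 0.002, -0.001, -0.0, -0.001] [-36.  40. 110. 124.  50. -64.] 0.0
(0, 0.007) [-0.011, 0.0, 0.003, -0.001, -0.0, -0.001] [-36.  40. 110. 125.  50. -64.] 0.0
(0, 0.006) [-0.012, 0.0, 0.003, -0.001, -0.0, -0.001] [-36.  40. 110. 125.  50. -64.] 0.0
```

View pics/o15.png

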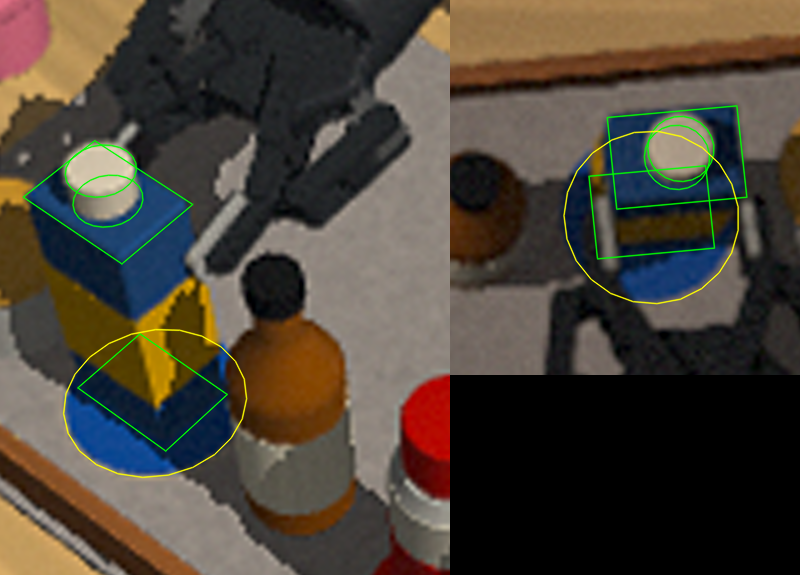

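>>> jog_arm(
  deltas=[-0.003,0,0,-0.001,0,-0.001,1,-0.006,0,0.001,-0.001,0,-0.001,1,-0.0085,0,0.002,-0.001,0,-0.001,1,-0.0085,0,0.002,-0.001,0,-0.001,1],
)

```text
time_s: 19.83
position: [0.6816, -0.1286, 0.0958]
tool_rot: [[0.334, 0.108, 0.936], [0.038, -0.994, 0.101], [0.942, 0.002, -0.336]]
ft_force: [0.5, -0.4, -2.1]
grip_width: 0.0537
```

>>> jog_arm(
  deltas=[-0.0012,0,0.0004,0,0,0,1,-0.0024,0,0.0008,0,0,0,1,-0.0024,0,0.0008,0,0,0,1],
)

```text
time_s: 20.08
position: [0.6816, -0.1286, 0.0941]
tool_rot: [[0.334, 0.108, 0.937], [0.039, -0.994, 0.101], [0.942, 0.003, -0.336]]
ft_force: [-0.0, 0.2, -2.6]
grip_width: 0.054
```

Run:
```python
from place import *
go(BLUE,TIN_F,[(0,.006),(0,.005)],TT)
```

```text
20.0833 now foot [ 0.6693 -0.1301  0.0081] [-0.01  0.21 -2.57]
(0, 0.006) [-0.003, 0.0, 0.001, 0.0, -0.001, 0.001] [-36.  40. 110. 125.  50. -64.] 0.0
(0, 0.005) [-0.004, 0.0, 0.001, 0.0, -0.001, 0.001] [-36.  40. 110. 125.  50. -64.] 0.0
```

>>> jog_arm(
  deltas=[-0.0012,0,0.0004,0,0,0,1,-0.0024,0,0.0008,0,0,0,1,-0.0024,0,0.0008,0,0,0,1],
)

```text
time_s: 20.33
position: [0.6816, -0.1286, 0.0922]
tool_rot: [[0.334, 0.108, 0.937], [0.039, -0.994, 0.101], [0.942, 0.003, -0.336]]
ft_force: [0.2, -1.0, -2.8]
grip_width: 0.054
```

>>> jog_arm(
  deltas=[-0.0012,0,0.0004,0,0,0,1,-0.0012,0,0.0004,0,0,0,1],
)

```text
time_s: 20.5
position: [0.6816, -0.1286, 0.0912]
tool_rot: [[0.334, 0.108, 0.937], [0.039, -0.994, 0.101], [0.942, 0.003, -0.336]]
ft_force: [-0.3, 0.6, -3.0]
grip_width: 0.054
```

>>> jog_arm(
  deltas=[-0.0012,0,0.0004,0,0,0,1,-0.0012,0,0.0004,0,0,0,1],
)

```text
time_s: 20.67
position: [0.6818, -0.1286, 0.0911]
tool_rot: [[0.332, 0.108, 0.937], [0.039, -0.994, 0.101], [0.943, 0.003, -0.334]]
ft_force: [-1.3, 0.1, 1.6]
grip_width: 0.054
```

>>> jog_arm(
  deltas=[-0.0012,0,0.0004,0,0,0,1,-0.0012,0,0.0004,0,0,0,1],
)

```text
time_s: 20.83
position: [0.682, -0.1285, 0.0911]
tool_rot: [[0.33, 0.108, 0.938], [0.039, -0.994, 0.101], [0.943, 0.004, -0.332]]
ft_force: [-4.1, 0.9, 6.7]
grip_width: 0.0537
```

>>> jog_arm(
  deltas=[0.0016,0,-0.0006,0,0,0,1,0.0016,0,-0.0006,0,0,0,1,0.0016,0,-0.0006,0,0,0,0,0.0016,0,-0.0006,0,0,0,-0.3,0.0016,0,-0.0006,0,0,0,-0.6,0.0016,0,-0.0006,0,0,0,-0.6,0.0016,0,-0.0006,0,0,0,-0.6],
)

```text
time_s: 21.42
position: [0.6816, -0.1287, 0.0907]
tool_rot: [[0.333, 0.108, 0.937], [0.039, -0.994, 0.1], [0.942, 0.003, -0.336]]
ft_force: [-0.2, 0.3, -0.0]
grip_width: 0.0683
```

Run:
```python
from place import *
from rig import eyes
go(BLUE,TIN_F,[(-.03,.008),(-.1,.009),(-.13,.05),(-.15,.15)],TT)
im=eyes.get_image("wrist")[:,:,::-1];cv2.imwrite("pics/w16.png",im)
print(env.observe()['grip_width'])
```

```text
21.4167 now foot [ 0.6693 -0.1303  0.0047] [-0.22  0.32 -0.03]
(-0.03, 0.008) [-0.009, -0.0, -0.039, 0.0, -0.001, 0.001] [-39.  39. 114. 124.  53. -66.] 0.0
(-0.1, 0.009) [-0.04, -0.0, -0.128, 0.0, -0.001, 0.001] [-47.  38. 124. 120.  60. -73.] 0.0
(-0.13, 0.05) [-0.001, 0.0, -0.184, 0.0, -0.001, 0.001] [-51.  30. 126. 113.  59. -67.] 0.0
(-0.15, 0.15) [0.115, 0.0, -0.254, 0.0, -0.001, 0.001] [-54.  13. 122.  96.  55. -42.] 0.0
0.06829319792185756
```

View pics/w16.png

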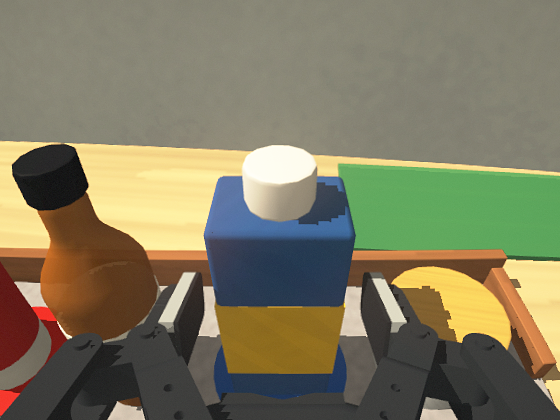

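Tin is free and standing between the open pads (left gap at x≈200, right gap at x≈365). Backing out straight, then up.

>>> jog_arm(
  deltas=[-0.004,0,-0.013,0,0,0,-0.6,-0.008,0,-0.03,0,0,0,-0.6,-0.016,0,-0.055,0,0,0,-0.6,-0.025,0,-0.08,0,0,0,-0.6,-0.033,0,-0.105,0,0,0,-0.6,-0.036,0,-0.128,0,0,0,-0.7,-0.015,0,-0.155,0,0,0,-0.7,0.01,0,-0.184,0,0,0,-0.7,0.05,0,-0.21,0,0,0,-0.7,0.09,0,-0.24,0,0,0,-0.7,0.115,0,-0.254,0,0,0,-0.7,0.115,0,-0.254,0,0,0,-0.7],
)

```text
time_s: 22.47
position: [0.5317, -0.1449, 0.2403]
tool_rot: [[0.329, 0.107, 0.938], [0.044, -0.994, 0.098], [0.943, 0.009, -0.331]]
ft_force: [-0.7, -0.3, -0.9]
grip_width: 0.0728
```

Run:
```python
from place import *
from rig import eyes
s=st();print(s['time_s'],s['position'],s['ft_force'])
Z=np.array([0,0,1.]);BY=np.array([-BX[1],BX[0],0]);f=np.r_[BLUE,.006];fr=np.r_[RED,.006]
outs=[]
for n,sc,c in(('scene',4,(180,140,330,300)),('top',4,(190,130,390,200))):
    P=eyes.camera_params(n);im=eyes.get_image(n)[:,:,::-1].copy();cv2.imwrite(f'pics/{n}17.png',im);im=cv2.resize(im,None,fx=sc,fy=sc,interpolation=cv2.INTER_CUBIC)
    draw(im,P,tinpoly(f,Z,BX,BY)+canpoly(fr,Z),sc);draw(im,P,[circ(f,Z,.042),circ(fr,Z,.042)],sc,(0,255,255))
    cv2.imwrite(f'pics/o17{n}.png',im[c[1]*sc:c[3]*sc,c[0]*sc:c[2]*sc])
# change of neighbours, top view before/after
a=cv2.imread('pics/top0.png').astype(int);b=cv2.imread('pics/top17.png').astype(int)
cv2.imwrite('pics/diff.png',cv2.resize(np.abs(a-b).max(2).clip(0,255).astype(np.uint8)[120:290,170:420],None,fx=3,fy=3))
```

```text
22.4667 [ 0.53169531 -0.14487674  0.24034055] [-0.65713169 -0.30486797 -0.88146156]
```

View pics/o17scene.png

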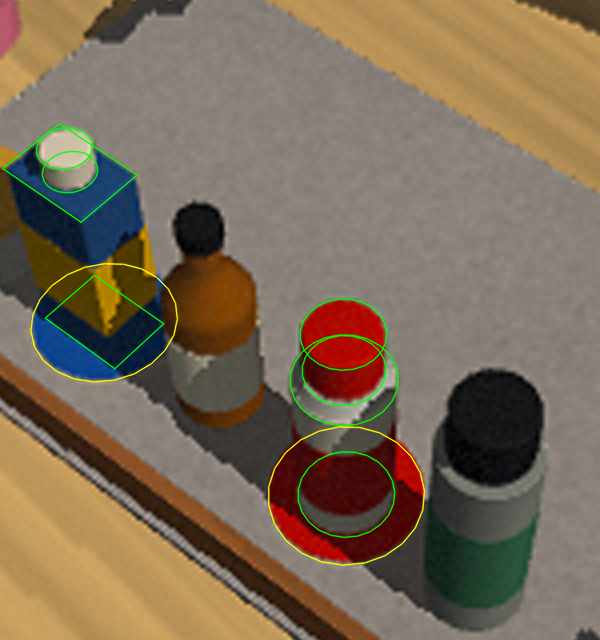

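View pics/o17top.png

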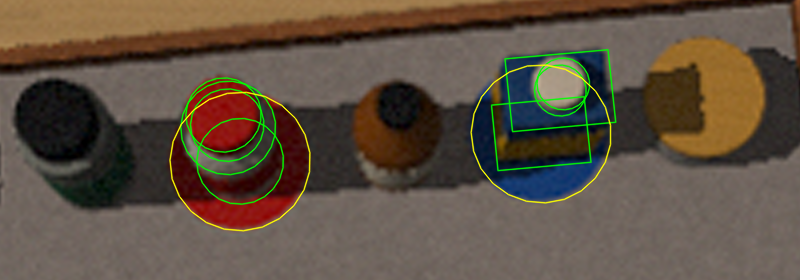

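View pics/diff.png

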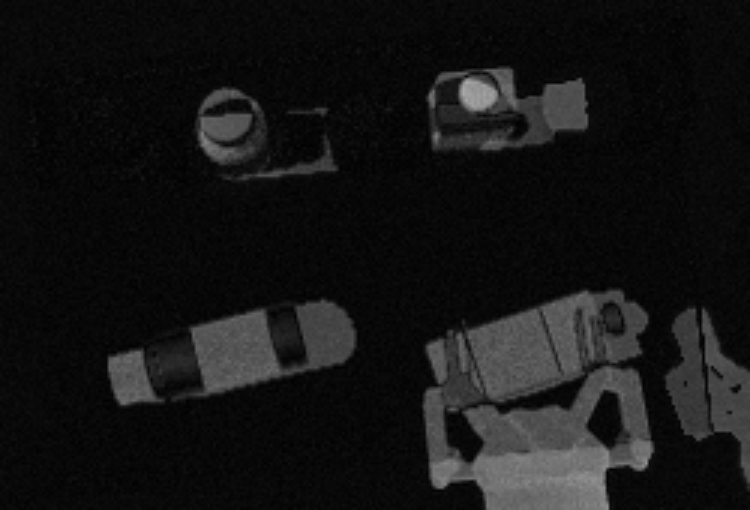

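```bash
python3 -c "
from rig import env,close_job
print(env.observe()['qvel'].round(1)); print(close_job())"
```

```text
[ 0.5  2.9  0.9  0.5  0.  -0.6]
the job is handed in; nothing more can be done
None
```

The spray can is standing on the red spot and the solvent tin on the blue spot. Both were released and left free, and the job was handed in at about 22.5 s of the 56 s allowed.

- **How it was done:** I gripped each container near its upper body and turned it upright in the air. I brought it in from the front between its neighbours and lowered it until the wrist force showed contact. That force was about 10 N upward for the can and 7 N for the tin. I then eased off, opened the fingers and backed out straight before lifting.
- **Centring:** In the last scene and top pictures, models drawn exactly on the spot centres match both containers to about 1 pixel (about 2 mm), and both stand upright.
- **Neighbours:** Comparing the first and last top pictures shows no movement of the amber bottle, grey can or wax tin. The only changes in the row are the new containers and their shadows.
- **Robot:** At hand-in the gripper was about 0.14 m in front of the row, 0.24 m up, with no contact force.
- **Disagreements:** The grip reading was 47 mm on the 52 mm can and 54 mm on the 56 mm tin, but neither slipped. My estimate of foot height at contact was 1 to 2 mm off, so I went by the contact force instead. One overlay of the tin looked wrong in between; that was an error in my drawing, and it matched once redrawn correctly.

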